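# Load the stone polisher and set it running

### The job

Put every loose small stone from the grey mat into the white tub and snap the grey lid fully home on it, both end clips caught. Then stand the closed tub down inside the polisher's railed cradle, and only after that turn the polisher's selector to the long, broad mark. Leave everything else on the counter where it stands.

Things in the scene. Friction and masses are not known exactly. Their poses are not given: they have to be found in the camera images.
- stone1: pale grey polished stone, round cushion shape, 32 mm across and 20 mm high, about 45 g (may be absent); starts flat on the 3 mm thick mat; origin at the centre of its flat underside, z up through the thickness
- stone2: pale grey polished stone, round cushion shape, 32 mm across and 20 mm high, about 45 g (may be absent); starts flat on the 3 mm thick mat; origin at the centre of its flat underside, z up through the thickness
- stone3: pale grey polished stone, round cushion shape, 32 mm across and 20 mm high, about 45 g (may be absent); starts flat on the 3 mm thick mat; origin at the centre of its flat underside, z up through the thickness
- stone4: pale grey polished stone, rounded block 40 (x) x 24 (y) x 20 (z) mm, about 45 g (may be absent); starts flat on the 3 mm thick mat with z up; origin at the centre of its underside
- stone5: pale grey polished stone, rounded block 40 (x) x 24 (y) x 20 (z) mm, about 45 g (may be absent); starts flat on the 3 mm thick mat with z up; origin at the centre of its underside
- stone6: pale grey polished stone, rounded block 40 (x) x 24 (y) x 20 (z) mm, about 45 g (may be absent); starts flat on the 3 mm thick mat with z up; origin at the centre of its underside
- tub: open-topped white plastic tub, 118 (x, long) x 88 (y) mm outside, 75 mm high, walls and floor 4 mm, about 150 g; a rounded ridge runs across the outside of each short end, 67 mm above the underside, standing out 2.5 mm; origin at the centre of the underside, z up
- tub_rim (a point): centre of the tub's mouth, at rim height (75 mm above the tub's origin), axes as the tub's
- lid: grey plastic lid, 134 (x, over the clips) x 100 (y) mm, about 90 g, starts right way up on the counter. Plate 4 mm thick, its top 20 mm above the origin. A 16 mm deep skirt hangs down each long side and passes outside the tub's walls with 3 mm play; a sprung clip hangs at each short end. Origin at the centre of the skirt's lower edge, z up; 59 mm above the tub's origin when snapped on
- lid_seat (a point): centre of the underside of the lid's plate, 16 mm above the lid's origin, axes as the lid's; meets tub_rim when the lid is snapped on. Lid x must lie along tub x, either way round. Set over the tub, the clips' rounded beads first rest on the tub's ridges with the plate about 9 mm above the rim; pressing the middle straight down with about 12 N (under 25 N) snaps both beneath them
- lid_handle (a point): centre of the top of the lid's bar handle, 44 mm above the lid's origin, axes as the lid's. The bar stands on the middle of the plate, 64 mm long (x), 12 mm thick (y), 24 mm high: pinch it across y. Snapped on, the lid holds some 10 N, so the closed tub (up to 0.6 kg) can be lifted by this bar
- polisher: fixed grey vibrating stone polisher, a low machine 170 (x) x 280 (y) mm with its flat deck 50 mm above the counter; on the deck's -y half is the cradle, on its +y half (85 mm from the origin) the selector knob; origin at the centre of its footprint at counter height, z up
- cradle (a point): centre of the cradle floor on the polisher's deck, 50 mm above the counter, axes as the polisher's. The cradle is a rectangle of low aluminium rails, 128 mm (x) by 98 mm (y) inside, rails 6 mm thick and 9 mm high; the tub stands in it on the deck with its long side along x, either way round, with 5 mm play each way
- selector (a joint): angle of the selector knob in rad, growing clockwise seen from above; stops just beyond 0 and 2. Sprung detents at 0, 0.5, 1.0, 1.5 and 2.0, each with a white mark on the black dial; the long, broad mark is at 1.5, the others are short and thin. Starts near 0 or 0.5. About 0.06 N m takes it over a detent
- selector_top (a point): on the knob's vertical axis, at the top of its bar, 30 mm above the deck; turns with the knob. The bar is 42 mm long (this point's x), 12 mm thick (y) and rises 24 mm above a round skirt 44 mm across and 6 mm high; pinch the bar across y and turn about the vertical. A white line on the half towards this point's -x is the pointer; at joint value 0 it points to the polisher's -x
- tower: bystander, to be left alone: six-sided pale stone tower 100 mm tall, 44 mm across its foot; origin at the centre of its underside
- chunk: bystander, to be left alone: rough purplish rock about 80 mm across, 52 mm high; origin at the centre of its underside
- palmstone: bystander, to be left alone: large dark oblong polished stone 85 x 58 x 30 mm; origin at the centre of its underside
- findings_jar: bystander, to be left alone: small glass jar with a steel cap, 52 mm across, 70 mm high; origin at the centre of its underside
- egg_stand: bystander, to be left alone: stone egg on a round wooden foot, 48 mm across, 64 mm high; origin at the centre of its underside
- loupe: bystander, to be left alone: dark steel loupe, cylinder 30 mm across, 22 mm high; origin at the centre of its underside
- card_box: bystander, to be left alone: small cardboard box with blank cards standing in it, 50 x 70 mm, 60 mm high; origin at the centre of its underside

How it is judged:
On the way, in this order (a step that is already met when the one before it is completed fails the run):
1. every stone that is present is in the tub (x of stone1 in the frame of tub between -0.056 and 0.056 m and y of stone1 in the frame of tub between -0.042 and 0.042 m and z of stone1 in the frame of tub between -0.004 and 0.075 m and x of stone2 in the frame of tub between -0.056 and 0.056 m and y of stone2 in the frame of tub between -0.042 and 0.042 m and z of stone2 in the frame of tub between -0.004 and 0.075 m and x of stone3 in the frame of tub between -0.056 and 0.056 m and y of stone3 in the frame of tub between -0.042 and 0.042 m and z of stone3 in the frame of tub between -0.004 and 0.075 m and x of stone4 in the frame of tub between -0.056 and 0.056 m and y of stone4 in the frame of tub between -0.042 and 0.042 m and z of stone4 in the frame of tub between -0.004 and 0.075 m and x of stone5 in the frame of tub between -0.056 and 0.056 m and y of stone5 in the frame of tub between -0.042 and 0.042 m and z of stone5 in the frame of tub between -0.004 and 0.075 m and x of stone6 in the frame of tub between -0.056 and 0.056 m and y of stone6 in the frame of tub between -0.042 and 0.042 m and z of stone6 in the frame of tub between -0.004 and 0.075 m), for 0.2 s.
2. the lid is snapped fully onto the tub with the stones inside (all of step 1 and z of lid_seat in the frame of tub_rim between -0.003 and 0.003 m and horizontal distance between lid_seat and tub_rim below 0.006 m and angle between the x axis of lid and the x axis of tub, either way round below 0.1 rad), for 0.2 s.
3. the closed tub stands in the cradle of the polisher (all of step 2 and x of tub in the frame of cradle between -0.012 and 0.012 m and y of tub in the frame of cradle between -0.012 and 0.012 m and z of tub in the frame of cradle between -0.004 and 0.004 m and angle between the x axis of tub and the x axis of polisher, either way round below 0.15 rad and angle between tub's own z axis and vertical below 0.05 rad), for 0.2 s.
4. the selector is turned to the long mark (value of joint selector between 1.35 and 1.65 rad), for 0.2 s.
At the end, for the whole second after the job is handed in: All present stones are in the tub; lid snapped on (plate within 3 mm of the rim, centred within 6 mm, aligned within 0.1 rad); tub level in the cradle (12 mm of its centre, 4 mm in height, 0.15 rad, either way round); selector at 1.5 within 0.15 rad; tub and lid at rest (all of step 3 and all of step 4 and linear speed of each of tub, lid below 0.02 m/s); the robot touches nothing.
It fails at once if a bystander on the counter is moved by more than 30 mm (distance of any of tower, chunk, palmstone, findings_jar, egg_stand, loupe, card_box from where it was at the start of the episode above 0.03 m).
Of stone1, stone2, stone3, stone4, stone5, stone6 only 4 to 6 are there at a start; the rules pass over those that are not, and their reading is None.
At some moment in a run one of stone1, stone2, stone3, stone4, stone5, stone6, lid, tub may be knocked a few centimetres aside while the robot is not near it.
It also fails if it takes over 208 s, if anything falls off the work surface, if the arm or the gripper's body presses on something with over 40 N, if the wrist force passes 120 N, or if a joint passes its speed limit or range.

### The arm

A 6-joint arm with a two-finger parallel gripper is mounted at the origin on the work surface. World frame = base frame: x ahead of the robot, y to its left, z up, the work surface at z = 0. Lengths are in m, angles in rad, forces in N, time in s.
With the tool pointing down it reaches from about 0.4 to 0.825 m from the base axis. Payload 7 kg.
Tool frame: the origin (TCP) lies at the centre of the arm's flange, where the gripper is bolted on; the fingertips stand 173 mm ahead of it and the grasp point (between the pads) lies 155 mm ahead of it; z points along the fingers, y is the direction in which the jaws open and shut (so a half turn about z gives the same grasp; the last joint's range is limited). The gripper opens to 85 mm and grips with 20 to 120 N. Pads are 22 mm wide; open, the fingers measure 114 mm over their backs; the gripper's body (76 mm by 85 mm) begins 54 mm behind the grasp point. The pads swing forward as they close: fully open they stand 13 mm farther back than shut.
Start: joints at [1.584, 0.359, 0.012, 0, -1.224, -0.288], TCP at [0.183, 0.65, 0.405] pointing down, gripper open.
Joint ranges: [-3.07, 3.07], [-1.43, 2.12], [-1.02, 1.25], [-3.03, 1.67], [-3.05, -0], [-3.03, 3.03]. Speed limits (rad/s): [2.39, 2.39, 3.01, 3.14, 3.14, 3.14].

### API

Orientations are given as a rotation vector (axis times angle).
In Python, from workcell import r, capture, camera_info gives the robot as it stands.
- The arm moves only by the tool play_rows, never from a script. Its argument "motion" is a list of rows, each an object with "xyz": the shift along the tool's x, y, z in m, a list of three; "yaw": the turn about the tool's z in degrees. A call has 1 to 5 rows; each row shifts and turns the commanded pose from where the row before left it, along the tool's axes as they then stand; what a row does not reach is not made up. A row lasts 1/8 s, in which the tool goes at most 62.5 mm and 10.7 degrees, less where a joint would pass 70% of its speed; a pose out of reach is approached as far as the arm can. A call with a gripper value outside its range is refused whole. "gripper" is the closure in counts, from 0 (fully open) to 255 (shut), set as the call begins (left out, the last holds). The fingers move at their own pace and stop on an object; "force" is the grip in N (left out, the last holds). Time passes only in rows, so rows that do not move let the fingers close. It gives the time, the measured TCP pose, the force and the opening at its end, in the units of the state.
- r.read_state(): the state, without advancing time (a new reading comes with each control period).
- capture(name): name is "side" or "top"; returns the picture (400x640x3 uint8, red, green, blue); there is no depth.
- camera_info(name): a dict with "fovy" (degrees; the focal length in pixels is half the picture's height over the tangent of half this angle, whatever the lens; pixels are square), "cx", "cy" (the principal point, pixels), "cam_to_world" (4x4, takes a point from camera to world coordinates). Camera axes: x right, y down, z forward; pixel columns grow to the right and rows downward; lengths in m; the calibration is good to about 2 mm. A picture is of the moment at which its call begins. camera_info takes no time and is no camera call.
- r.hand_in(): hands the job in, once; it reports no verdict.
The state is a dict: "time": time; "joint_positions": joint angles; "dq": joint speeds; "joint_torque": joint torques, N m; "position": TCP position; "eef_rot": TCP orientation; "contact_force": force on the tool from outside, world axes, zero at the start; "ft_torque": the same for the moment, N m; "grip_width": opening from 0.0 (shut) to 1.0 (fully open).
Only numpy, scipy, OpenCV 4.12 (cv2) and the standard library are available. Lean on these libraries where they do the work, as an engineer would, in place of code of your own. Each camera call takes 0.05 s, during which the arm holds its last target.

## Working session

There is one attempt and no reset: what is moved stays moved. The work goes in short steps, Python scripts to look and compute and a tool call to move; the robot and the scene stay as the last step left them, time stands still between calls to the robot, and variables do not carry over. Pictures are saved under pics/ and viewed, and the job is handed in when it is done.

Besides the shell and the picture viewer there is one more tool, called after "Emit:" by a JSON object that holds its "op" and its "data", one argument or row to a line. play_rows: Moves the arm, as the interface text tells. Its arguments: {"type":"object","properties":{"motion":{"type":"array"},"gripper":{"type":"number"},"force":{"type":"number"}},"required":["motion"]}

```bash
ls; mkdir -p pics; python3 - <<'E'
from workcell import r,capture,camera_info
import cv2
print(r.read_state())
for n in("side","top"):
    print(n,camera_info(n)); cv2.imwrite(f"pics/{n}0.png",capture(n)[:,:,::-1])
E
```

```text
pics
{'time': 0.0, 'joint_positions': array([ 1.58411169e+00,  3.59391170e-01,  1.10653862e-02, -3.59642019e-04,
       -1.22410570e+00, -2.88096850e-01]), 'dq': array([ 0.0002838 , -0.00023798, -0.00123323, -0.00092688, -0.00110794,
        0.00066886]), 'joint_torque': array([ 4.22731437e-04, -5.83327031e+01,  2.93421704e+01,  6.93623990e+00,
       -5.78523192e-03, -8.03092121e-06]), 'position': array([0.18310068, 0.64948922, 0.4037618 ]), 'eef_rot': array([ 3.11031055e+00, -4.30231235e-01, -1.39436172e-04]), 'contact_force': array([-0.0522175 , -0.41001891,  0.36445046]), 'ft_torque': array([0.01498027, 0.03170716, 0.02651324]), 'grip_width': 1.0007407604042946}
side {'fovy': 54.16603715622623, 'cx': 319.84585225093105, 'cy': 204.72283692379034, 'cam_to_world': array([[-0.9572833 , -0.18481229,  0.22238052,  0.3075835 ],
       [-0.28904376,  0.6326301 , -0.71849346,  0.7828499 ],
       [-0.00789818, -0.7520795 , -0.65902508,  0.82439613],
       [ 0.        ,  0.        ,  0.        ,  1.        ]])}
top {'fovy': 44.199929360609836, 'cx': 316.0834241116632, 'cy': 201.87325686735613, 'cam_to_world': array([[ 0.02401623, -0.99157516,  0.12728674,  0.35378443],
       [-0.99968   , -0.02280811,  0.0109406 , -0.01731583],
       [-0.00794526, -0.12750876, -0.99180562,  1.6002553 ],
       [ 0.        ,  0.        ,  0.        ,  1.        ]])}
```

View pics/side0.png

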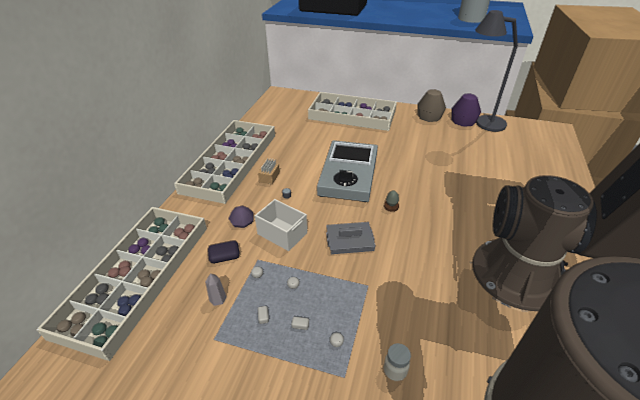

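View pics/top0.png

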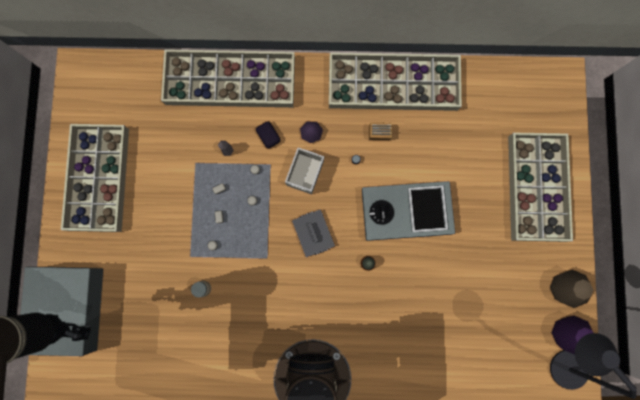

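```bash
cat > h.py <<'E'
from workcell import r,capture,camera_info
import cv2,numpy as np
from scipy.spatial.transform import Rotation as R
def ray(n,u,v):
    c=camera_info(n);T=np.array(c["cam_to_world"]);f=200/np.tan(np.radians(c["fovy"]/2))
    return T[:3,3],T[:3,:3]@np.array([(u-c["cx"])/f,(v-c["cy"])/f,1])
def p2w(n,u,v,z):
    o,d=ray(n,u,v);return o+d*(z-o[2])/d[2]
def w2p(n,p):
    c=camera_info(n);T=np.array(c["cam_to_world"]);f=200/np.tan(np.radians(c["fovy"]/2))
    q=T[:3,:3].T@(np.asarray(p)-T[:3,3]);return np.array([c["cx"]+f*q[0]/q[2],c["cy"]+f*q[1]/q[2]])
def crop(n,name,u0,u1,v0,v1,s,img=None):
    im=capture(n)[:,:,::-1] if img is None else img
    o=cv2.resize(im[v0:v1,u0:u1],None,fx=s,fy=s,interpolation=cv2.INTER_CUBIC)
    for u in range((u0//10+1)*10,u1,10):
        cv2.line(o,(int((u-u0)*s),0),(int((u-u0)*s),4 if u%50 else 12),(0,0,255),1)
    for v in range((v0//10+1)*10,v1,10):
        cv2.line(o,(0,int((v-v0)*s)),(4 if v%50 else 12,int((v-v0)*s)),(0,0,255),1)
    cv2.imwrite(f"pics/{name}.png",o)
    return im
def pose():
    s=r.read_state();M=R.from_rotvec(s["eef_rot"]).as_matrix()
    return s,M
def go(x,y,z,yaw=None,grasp=True):
    """print tool-frame shift to get grasp point to x,y,z with tool-x yaw (deg, mod 180)"""
    s,M=pose();p=np.array(s["position"]);g=np.array([x,y,z+(0.155 if grasp else 0)])
    cy=np.degrees(np.arctan2(M[1,0],M[0,0]))
    print("t %.2f grasp pt"%s["time"],(p+M[:,2]*.155).round(4),"yaw %.1f"%cy,"tilt",M[:,2].round(3),"F",np.round(s["contact_force"],1),"w %.3f"%s["grip_width"],"q6 %.2f"%s["joint_positions"][5])
    print("shift mm",(M.T@(g-p)*1000).round(1), "yaw tool", None if yaw is None else round(-((yaw-cy+90)%180-90),1))
E
python3 - <<'E'
from h import *
im=cv2.imread("pics/top0.png");crop("top","t1",185,345,110,265,5,im[:])
crop("top","t2",280,470,110,280,4,im[:])
s=cv2.imread("pics/side0.png");crop("side","s1",190,430,130,380,2.4,s)
E
```

```text
(no output)
```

View pics/t1.png

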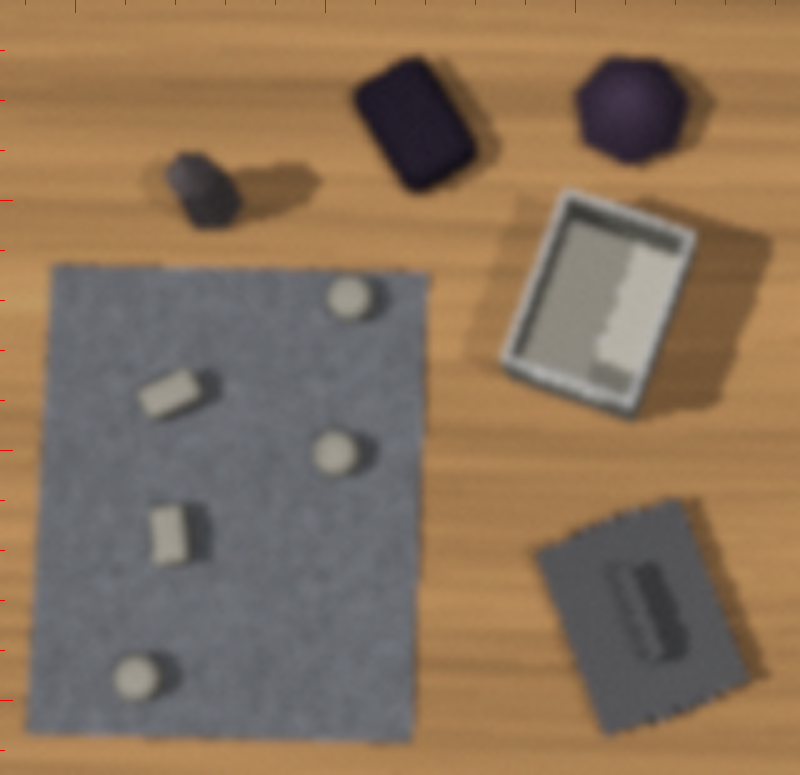

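View pics/t2.png

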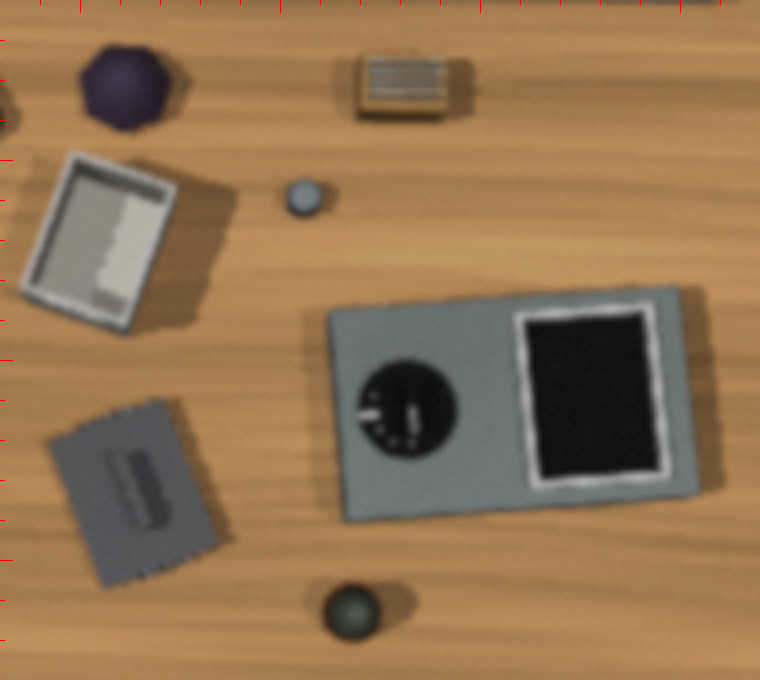

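View pics/s1.png

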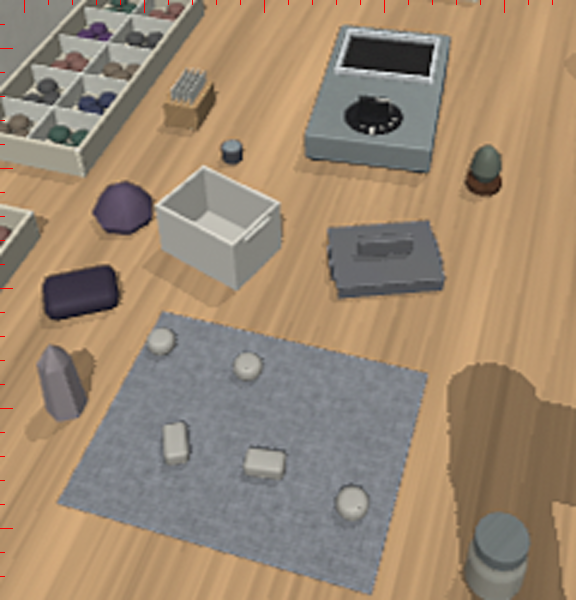

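```bash
cat > st.py <<'E'
from h import *
def stones(n,im,roi):
    u0,u1,v0,v1=roi;c=im[v0:v1,u0:u1].astype(int)
    m=((c[:,:,2]>125)&(c[:,:,2]-c[:,:,0]<45)).astype(np.uint8)
    k,l,st,ce=cv2.connectedComponentsWithStats(m)
    out=[]
    for i in range(1,k):
        if st[i,4]<20 or st[i,4]>800: continue
        ys,xs=np.nonzero(l==i)
        W=np.array([p2w(n,x+u0,y+v0,.013)[:2] for x,y in zip(xs,ys)])
        w,V=np.linalg.eigh(np.cov(W.T));a=np.degrees(np.arctan2(V[1,1],V[0,1]))%180
        out.append((n,st[i,4],(ce[i]+[u0,v0]).round(1),W.mean(0).round(4),"axis %.0f"%a,"ratio %.2f len %.3f"%(np.sqrt(w[1]/w[0]),np.sqrt(12*w[1]))))
    return out
if __name__=="__main__":
    import sys
    for n,roi in(("top",(190,272,162,260)),("side",(215,370,260,375))):
        for o in stones(n,cv2.imread(f"pics/{n}0.png"),roi):print(*o)
E
python3 st.py
```

```text
top 45 [254. 169.] [0.6615 0.2064] axis 26 ratio 1.02 len 0.022
top 61 [218.  188.1] [0.5955 0.3215] axis 120 ratio 1.96 len 0.036
top 44 [251.2 200.1] [0.5584 0.2114] axis 121 ratio 1.08 len 0.022
top 63 [217.9 216.6] [0.502  0.3172] axis 9 ratio 1.83 len 0.035
top 49 [211.3 245.3] [0.4087 0.3338] axis 135 ratio 1.07 len 0.023
side 148 [262.3 314.1] [0.5987 0.3162] axis 118 ratio 2.05 len 0.044
side 133 [336.4 339.2] [0.4121 0.3292] axis 103 ratio 1.22 len 0.029
```

```bash
python3 - <<'E'
from st import *
im=cv2.imread("pics/side0.png")
u0,u1,v0,v1=215,372,258,375
c=im[v0:v1,u0:u1].astype(int)
m=((c.min(2)>135)).astype(np.uint8)
k,l,stt,ce=cv2.connectedComponentsWithStats(m)
for i in range(1,k):
    if stt[i,4]<30: continue
    u,v=ce[i]+[u0,v0]
    print(stt[i],(u,v),p2w("side",u,v,.013).round(4))
E
```

```text
[37  9 10  9 77] (np.float64(256.3636363636364), np.float64(270.87012987012986)) [0.6658 0.1992 0.013 ]
[73 19 10 10 83] (np.float64(292.566265060241), np.float64(281.4578313253012)) [0.5622 0.2048 0.013 ]
[ 43  48  10  15 124] (np.float64(262.36290322580646), np.float64(313.18548387096774)) [0.5996 0.3141 0.013 ]
[ 77  56  16  13 141] (np.float64(299.5177304964539), np.float64(321.3758865248227)) [0.507  0.3098 0.013 ]
[116  75  12  13 113] (np.float64(336.46017699115043), np.float64(338.87610619469024)) [0.4122 0.3284 0.013 ]
```

```bash
python3 - <<'E'
from h import *
def t(n,pts,z,u0,v0,s):
    W=np.array([p2w(n,(x+.5)/s-.5+u0,(y+.5)/s-.5+v0,z)[:2] for x,y in pts])
    e=np.roll(W,-1,0)-W
    print("c",W.mean(0).round(4),"len",np.linalg.norm(e,axis=1).round(4),"ang",(np.degrees(np.arctan2(e[:,1],e[:,0]))).round(1));return W
print("tub");t("top",[(565,190),(697,232),(632,405),(500,358)],.075,185,110,5)
t("side",[(204,168),(281,206),(238,248),(157,207)],.075,190,130,2.4)
print("lid");t("top",[(683,497),(750,680),(607,735),(537,550)],.02,185,110,5)
t("side",[(330,228),(428,222),(443,288),(337,293)],.02,190,130,2.4)
print("pol");t("top",[(330,312),(680,287),(697,495),(347,521)],.05,280,110,4)
t("side",[(343,28),(450,36),(432,160),(306,155)],.05,190,130,2.4)
print("cradle out");t("top",[(515,315),(651,303),(670,477),(535,488)],.059,280,110,4)
t("side",[(344,28),(441,37),(434,86),(333,78)],.059,190,130,2.4)
print("knob");t("top",[(408,409)]*2,.056,280,110,4)
t("side",[(373,117)]*2,.05,190,130,2.4)
E
```

```text
tub
c [0.6538 0.0391] len [0.0879 0.1178 0.0882 0.1151] ang [-106.7  161.    71.5  -19.1]
c [0.6515 0.0412] len [0.1191 0.083  0.1205 0.0856] ang [ 161.    72.8  -17.7 -108.2]
lid
c [0.457  0.0062] len [0.1253 0.0978 0.1269 0.1001] ang [-158.7  112.3   22.3  -68.6]
c [0.4569 0.0139] len [0.1216 0.1096 0.122  0.1068] ang [-158.7  110.5   20.   -69.7]
pol
c [ 0.5323 -0.2914] len [0.2793 0.1657 0.2756 0.1664] ang [ -84.6 -176.    95.6    5.3]
c [ 0.5286 -0.2745] len [0.1633 0.2967 0.1619 0.3095] ang [-171.9   96.1   12.7  -83.5]
cradle out
c [ 0.5389 -0.352 ] len [0.108  0.1381 0.1059 0.1374] ang [ -83.6 -174.3   96.     6.5]
c [ 0.5394 -0.3437] len [0.1468 0.1273 0.142  0.1325] ang [-173.7   96.5    8.3  -81.4]
knob
c [ 0.525  -0.2074] len [0. 0.] ang [0. 0.]
c [ 0.5275 -0.2085] len [0. 0.] ang [0. 0.]
```

```bash
python3 - <<'E'
from h import *
go(.597,.3215,.12,-61)
E
```

```text
t 0.10 grasp pt [0.1831 0.6493 0.2488] yaw -15.8 tilt [-0.    -0.002 -1.   ] F [ 0.1 -1.7  0.2] w 1.000 q6 -0.29
shift mm [487.3 203.1 129.2] yaw tool 45.2
```

Emit:
{"op": "play_rows", "data": {
  "motion": [
    {"xyz": [0.054, 0.0225, 0.014], "yaw": 0},
    {"xyz": [0.054, 0.0225, 0.014], "yaw": 0},
    {"xyz": [0.054, 0.0225, 0.014], "yaw": 0},
    {"xyz": [0.054, 0.0225, 0.014], "yaw": 0},
    {"xyz": [0.054, 0.0225, 0.014], "yaw": 0}
  ],
  "gripper": 0,
  "force": 40
}}

```text
time: 0.72
position: [0.4137, 0.4667, 0.3341]
eef_rot: [3.112, -0.43, -0.0]
contact_force: [1.2, 0.9, 1.1]
grip_width: 1.002
```

Emit:
{"op": "play_rows", "data": {
  "motion": [
    {"xyz": [0.054, 0.0225, 0.014], "yaw": 0},
    {"xyz": [0.054, 0.0225, 0.014], "yaw": 0},
    {"xyz": [0.054, 0.0225, 0.014], "yaw": 0},
    {"xyz": [0.054, 0.0225, 0.014], "yaw": 10},
    {"xyz": [0, 0, 0], "yaw": 10}
  ]
}}

```text
time: 1.35
position: [0.5983, 0.3193, 0.2761]
eef_rot: [2.982, -0.979, -0.003]
contact_force: [-0.1, -0.0, 0.0]
grip_width: 1.0
```

Emit:
{"op": "play_rows", "data": {
  "motion": [
    {"xyz": [0, 0, 0], "yaw": 10},
    {"xyz": [0, 0, 0], "yaw": 10},
    {"xyz": [0, 0, 0], "yaw": 5.2},
    {"xyz": [0, 0, 0], "yaw": 0}
  ]
}}

```text
time: 1.85
position: [0.5959, 0.3228, 0.2783]
eef_rot: [2.707, -1.592, -0.0]
contact_force: [-0.3, -0.1, 0.4]
grip_width: 1.0
```

```bash
python3 - <<'E'
from h import *
go(.597,.3215,.023,-61)
E
```

```text
t 1.85 grasp pt [0.5958 0.3227 0.1233] yaw -60.9 tilt [-0.001 -0.    -1.   ] F [-0.3 -0.1  0.4] w 1.000 q6 -0.28
shift mm [  1.6  -0.4 100.3] yaw tool 0.1
```

Emit:
{"op": "play_rows", "data": {
  "motion": [
    {"xyz": [0.001, 0, 0.04], "yaw": 0},
    {"xyz": [0, 0, 0.04], "yaw": 0},
    {"xyz": [0, 0, 0.02], "yaw": 0},
    {"xyz": [0, 0, 0], "yaw": 0}
  ]
}}

```text
time: 2.35
position: [0.5959, 0.3215, 0.1766]
eef_rot: [2.706, -1.589, -0.002]
contact_force: [-0.0, -0.0, -0.0]
grip_width: 1.004
```

Emit:
{"op": "play_rows", "data": {
  "motion": [
    {"xyz": [0, 0, 0], "yaw": 0},
    {"xyz": [0, 0, 0], "yaw": 0},
    {"xyz": [0, 0, 0], "yaw": 0},
    {"xyz": [0, 0, 0], "yaw": 0},
    {"xyz": [0, 0, 0], "yaw": 0}
  ],
  "gripper": 255,
  "force": 40
}}

```text
time: 2.98
position: [0.5967, 0.3222, 0.1797]
eef_rot: [-2.707, 1.592, -0.001]
contact_force: [-1.5, 0.4, 5.6]
grip_width: 0.27
```

Emit:
{"op": "play_rows", "data": {
  "motion": [
    {"xyz": [0, 0, -0.02], "yaw": 0},
    {"xyz": [0, 0, -0.05], "yaw": 0},
    {"xyz": [0, 0, -0.05], "yaw": 0},
    {"xyz": [0, 0, -0.02], "yaw": 10},
    {"xyz": [0, 0, 0], "yaw": 10}
  ]
}}

```text
time: 3.6
position: [0.5968, 0.3222, 0.3214]
eef_rot: [-2.381, 2.043, -0.001]
contact_force: [-0.6, -1.1, -0.9]
grip_width: 0.268
```

Emit:
{"op": "play_rows", "data": {
  "motion": [
    {"xyz": [0, 0, 0], "yaw": 10},
    {"xyz": [0, 0, 0], "yaw": 10},
    {"xyz": [0, 0, 0], "yaw": 8},
    {"xyz": [0, 0, 0], "yaw": 0}
  ]
}}

```text
time: 4.1
position: [0.5963, 0.3219, 0.3185]
eef_rot: [1.827, -2.556, -0.0]
contact_force: [-0.0, 0.2, -1.3]
grip_width: 0.268
```

```bash
python3 - <<'E'
from h import *
go(.653,.040,.155,-109)
crop("side","s2",190,430,130,380,2.4)
E
```

```text
t 4.10 grasp pt [0.5963 0.3219 0.1635] yaw -108.9 tilt [-0. -0. -1.] F [-0.   0.2 -1.3] w 0.268 q6 -1.11
shift mm [ 248.4 -144.9    8.5] yaw tool 0.1
```

View pics/s2.png

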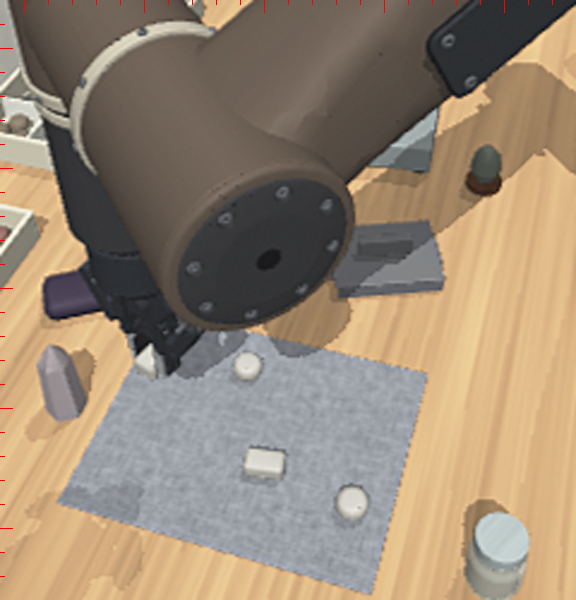

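Emit:
{"op": "play_rows", "data": {
  "motion": [
    {"xyz": [0.052, -0.029, 0], "yaw": 0},
    {"xyz": [0.052, -0.029, 0], "yaw": 0},
    {"xyz": [0.052, -0.029, 0], "yaw": 0},
    {"xyz": [0.052, -0.029, 0], "yaw": 0},
    {"xyz": [0.052, -0.029, 0], "yaw": 0}
  ]
}}

```text
time: 4.78
position: [0.6493, 0.0272, 0.3189]
eef_rot: [-1.83, 2.553, -0.0]
contact_force: [1.0, 1.1, -0.8]
grip_width: 0.265
```

Emit:
{"op": "play_rows", "data": {
  "motion": [
    {"xyz": [0, 0, 0], "yaw": 0},
    {"xyz": [0, 0, 0], "yaw": 0}
  ]
}}

```text
time: 5.03
position: [0.6492, 0.0286, 0.3186]
eef_rot: [1.827, -2.556, -0.0]
contact_force: [-0.8, 1.4, -0.6]
grip_width: 0.272
```

```bash
python3 - <<'E'
from h import *
go(.653,.040,.085,-109)
crop("top","t3",280,470,110,280,4)
E
```

```text
t 5.03 grasp pt [0.6492 0.0286 0.1636] yaw -108.9 tilt [-0.  0. -1.] F [-0.8  1.4 -0.6] w 0.272 q6 -0.67
shift mm [-12.1   0.1  78.6] yaw tool 0.1
```

View pics/t3.png

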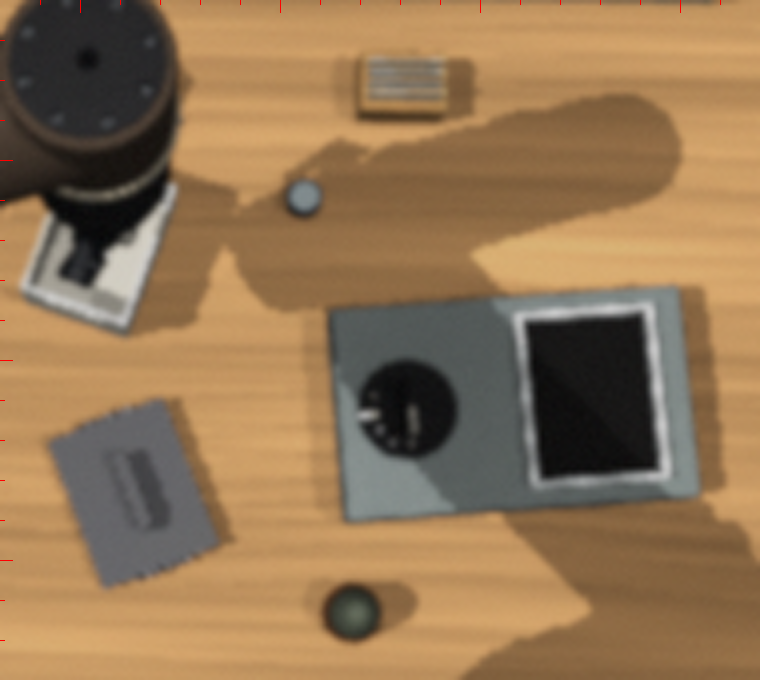

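Emit:
{"op": "play_rows", "data": {
  "motion": [
    {"xyz": [0, 0, 0.04], "yaw": 0},
    {"xyz": [0, 0, 0.038], "yaw": 0},
    {"xyz": [0, 0, 0], "yaw": 0}
  ]
}}

```text
time: 5.45
position: [0.6479, 0.0301, 0.2379]
eef_rot: [1.825, -2.55, -0.003]
contact_force: [-0.1, -0.2, -0.6]
grip_width: 0.267
```

Emit:
{"op": "play_rows", "data": {
  "motion": [
    {"xyz": [0, 0, 0], "yaw": 0},
    {"xyz": [0, 0, 0], "yaw": 0},
    {"xyz": [0, 0, 0], "yaw": 0}
  ],
  "gripper": 110
}}

```text
time: 5.82
position: [0.6496, 0.0292, 0.2422]
eef_rot: [-1.825, 2.555, -0.001]
contact_force: [0.1, 0.1, 0.1]
grip_width: 0.565
```

Emit:
{"op": "play_rows", "data": {
  "motion": [
    {"xyz": [0, 0, -0.035], "yaw": 0},
    {"xyz": [0, 0, -0.04], "yaw": 0},
    {"xyz": [0, 0, 0], "yaw": 0}
  ]
}}

```text
time: 6.2
position: [0.6503, 0.0291, 0.3205]
eef_rot: [-1.822, 2.55, -0.005]
contact_force: [0.4, 0.0, -1.2]
grip_width: 0.567
```

```bash
python3 - <<'E'
from h import *
go(.662,.2065,.15,-109)
crop("side","s3",190,430,130,380,2.4)
E
```

```text
t 6.20 grasp pt [0.6515 0.0294 0.1655] yaw -108.9 tilt [ 0.008  0.002 -1.   ] F [ 0.4  0.  -1.2] w 0.567 q6 -0.67
shift mm [-171.5   46.6   15.9] yaw tool 0.1
```

View pics/s3.png

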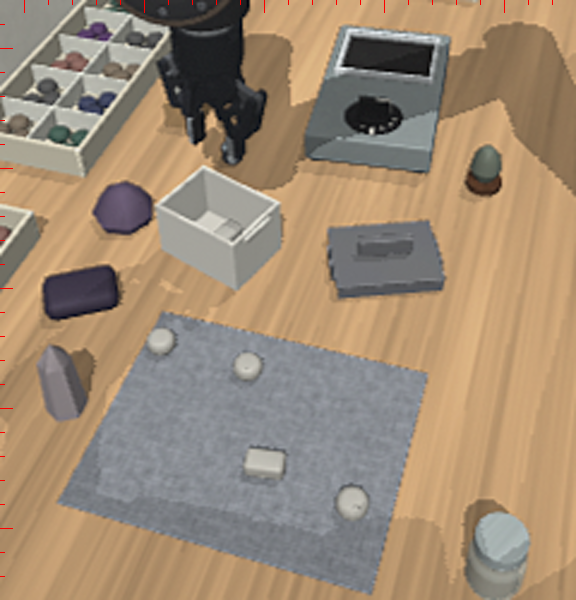

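Emit:
{"op": "play_rows", "data": {
  "motion": [
    {"xyz": [-0.057, 0.0155, 0], "yaw": 0},
    {"xyz": [-0.057, 0.0155, 0], "yaw": 0},
    {"xyz": [-0.057, 0.0155, 0.01], "yaw": 0},
    {"xyz": [0, 0, 0.03], "yaw": 0},
    {"xyz": [0, 0, 0], "yaw": 0}
  ],
  "gripper": 0
}}

```text
time: 6.88
position: [0.6594, 0.206, 0.2723]
eef_rot: [1.823, -2.551, -0.002]
contact_force: [0.2, -1.1, 0.2]
grip_width: 0.999
```

```bash
python3 - <<'E'
from h import *
go(.662,.2065,.025,-109)
crop("top","t4",185,345,110,265,5)
E
```

```text
t 6.88 grasp pt [0.6586 0.2055 0.1173] yaw -108.9 tilt [-0.006 -0.003 -1.   ] F [ 0.2 -1.1  0.2] w 0.999 q6 -0.91
shift mm [-1.7 -2.7 92.3] yaw tool 0.1
```

View pics/t4.png

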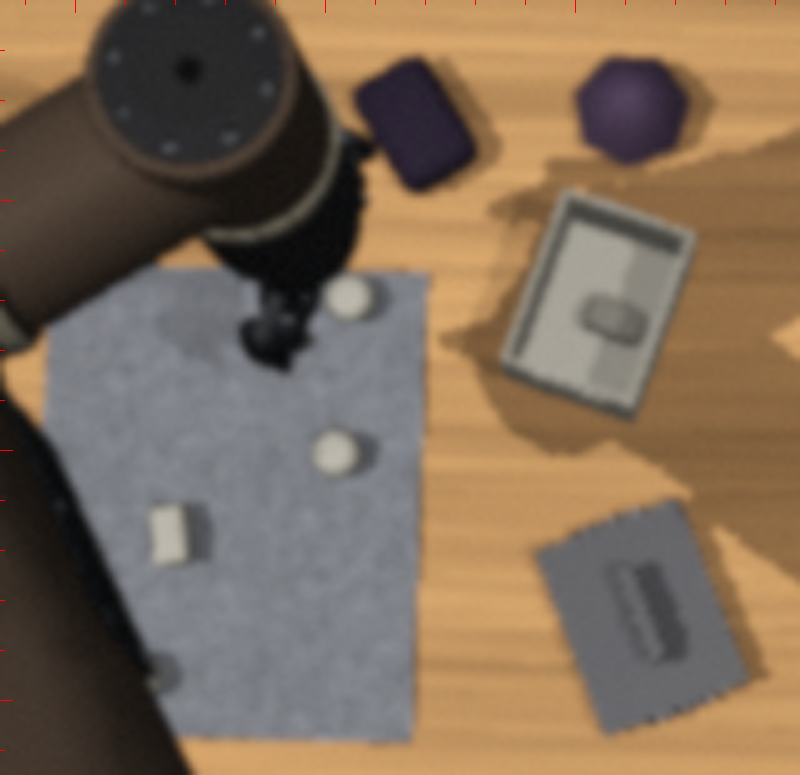

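Emit:
{"op": "play_rows", "data": {
  "motion": [
    {"xyz": [-0.001, -0.002, 0.04], "yaw": 0},
    {"xyz": [0, 0, 0.04], "yaw": 0},
    {"xyz": [0, 0, 0.012], "yaw": 0},
    {"xyz": [0, 0, 0], "yaw": 0}
  ]
}}

```text
time: 7.42
position: [0.6634, 0.2056, 0.1843]
eef_rot: [1.825, -2.557, 0.001]
contact_force: [0.3, -0.1, 0.3]
grip_width: 0.998
```

Emit:
{"op": "play_rows", "data": {
  "motion": [
    {"xyz": [0, 0, 0], "yaw": 0},
    {"xyz": [0, 0, 0], "yaw": 0},
    {"xyz": [0, 0, 0], "yaw": 0},
    {"xyz": [0, 0, 0], "yaw": 0},
    {"xyz": [0, 0, 0], "yaw": 0}
  ],
  "gripper": 255
}}

```text
time: 8.05
position: [0.6632, 0.2064, 0.185]
eef_rot: [-1.825, 2.555, -0.001]
contact_force: [-2.1, 0.4, 5.7]
grip_width: 0.337
```

Emit:
{"op": "play_rows", "data": {
  "motion": [
    {"xyz": [0, 0, -0.02], "yaw": 0},
    {"xyz": [0, 0, -0.055], "yaw": 0},
    {"xyz": [0, 0, -0.055], "yaw": 0},
    {"xyz": [0, 0, 0], "yaw": 0},
    {"xyz": [0, 0, 0], "yaw": 0}
  ]
}}

```text
time: 8.68
position: [0.6626, 0.206, 0.3148]
eef_rot: [-1.825, 2.556, 0.0]
contact_force: [-0.5, -0.5, -1.0]
grip_width: 0.343
```

```bash
python3 - <<'E'
from h import *
go(.653,.040,.155,-109)
E
```

```text
t 8.68 grasp pt [0.6628 0.2062 0.1598] yaw -109.0 tilt [ 0.001  0.001 -1.   ] F [-0.5 -0.5 -1. ] w 0.343 q6 -0.91
shift mm [160.2 -44.8   4.6] yaw tool 0.0
```

Emit:
{"op": "play_rows", "data": {
  "motion": [
    {"xyz": [0.0485, -0.015, 0], "yaw": 0},
    {"xyz": [0.0485, -0.015, 0], "yaw": 0},
    {"xyz": [0.0485, -0.015, 0], "yaw": 0},
    {"xyz": [0, 0, 0], "yaw": 0},
    {"xyz": [0, 0, 0], "yaw": 0}
  ]
}}

```text
time: 9.3
position: [0.6581, 0.0536, 0.3128]
eef_rot: [1.824, -2.556, -0.001]
contact_force: [-0.1, 0.9, -0.0]
grip_width: 0.341
```

Emit:
{"op": "play_rows", "data": {
  "motion": [
    {"xyz": [0, 0, 0.04], "yaw": 0},
    {"xyz": [0, 0, 0.033], "yaw": 0},
    {"xyz": [0, 0, 0], "yaw": 0}
  ]
}}

```text
time: 9.68
position: [0.6572, 0.0548, 0.2375]
eef_rot: [1.823, -2.551, -0.003]
contact_force: [-0.5, -0.7, 0.2]
grip_width: 0.339
```

Emit:
{"op": "play_rows", "data": {
  "motion": [
    {"xyz": [0, 0, 0], "yaw": 0},
    {"xyz": [0, 0, 0], "yaw": 0},
    {"xyz": [0, 0, 0], "yaw": 0}
  ],
  "gripper": 100
}}

```text
time: 10.05
position: [0.6586, 0.0541, 0.2421]
eef_rot: [-1.825, 2.555, -0.001]
contact_force: [0.9, 0.3, 0.3]
grip_width: 0.607
```

Emit:
{"op": "play_rows", "data": {
  "motion": [
    {"xyz": [0, 0, -0.035], "yaw": 0},
    {"xyz": [0, 0, -0.04], "yaw": 0},
    {"xyz": [0, 0, 0], "yaw": 0},
    {"xyz": [0, 0, 0], "yaw": 0}
  ]
}}

```text
time: 10.55
position: [0.658, 0.0538, 0.3161]
eef_rot: [-1.825, 2.556, 0.0]
contact_force: [0.5, -1.3, -1.0]
grip_width: 0.607
```

```bash
python3 - <<'E'
from h import *
go(.560,.212,.12,-109)
crop("side","s4",190,430,130,380,2.4)
E
```

```text
t 10.55 grasp pt [0.6581 0.0539 0.1611] yaw -109.0 tilt [ 0.001  0.001 -1.   ] F [ 0.5 -1.3 -1. ] w 0.607 q6 -0.71
shift mm [-117.7  144.1   41.2] yaw tool 0.0
```

View pics/s4.png

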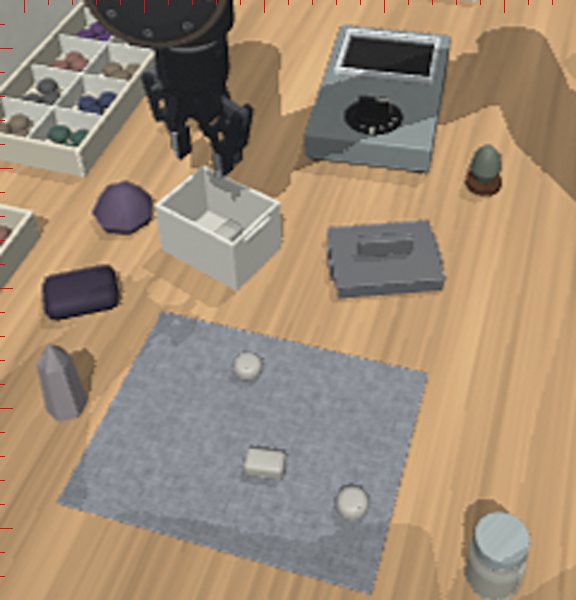

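Emit:
{"op": "play_rows", "data": {
  "motion": [
    {"xyz": [-0.0295, 0.036, 0], "yaw": 0},
    {"xyz": [-0.0295, 0.036, 0], "yaw": 0},
    {"xyz": [-0.0295, 0.036, 0.01], "yaw": 0},
    {"xyz": [-0.0295, 0.036, 0.03], "yaw": 0},
    {"xyz": [0, 0, 0], "yaw": 0}
  ],
  "gripper": 0
}}

```text
time: 11.22
position: [0.558, 0.2139, 0.2726]
eef_rot: [1.826, -2.55, -0.001]
contact_force: [0.9, -0.7, 0.6]
grip_width: 1.0
```

```bash
python3 - <<'E'
from h import *
go(.560,.212,.025,-109)
crop("top","t5",185,345,110,265,5)
E
```

```text
t 11.22 grasp pt [0.5573 0.2134 0.1176] yaw -108.8 tilt [-0.005 -0.003 -1.   ] F [ 0.9 -0.7  0.6] w 1.000 q6 -1.02
shift mm [ 0.7 -2.8 92.6] yaw tool 0.2
```

View pics/t5.png

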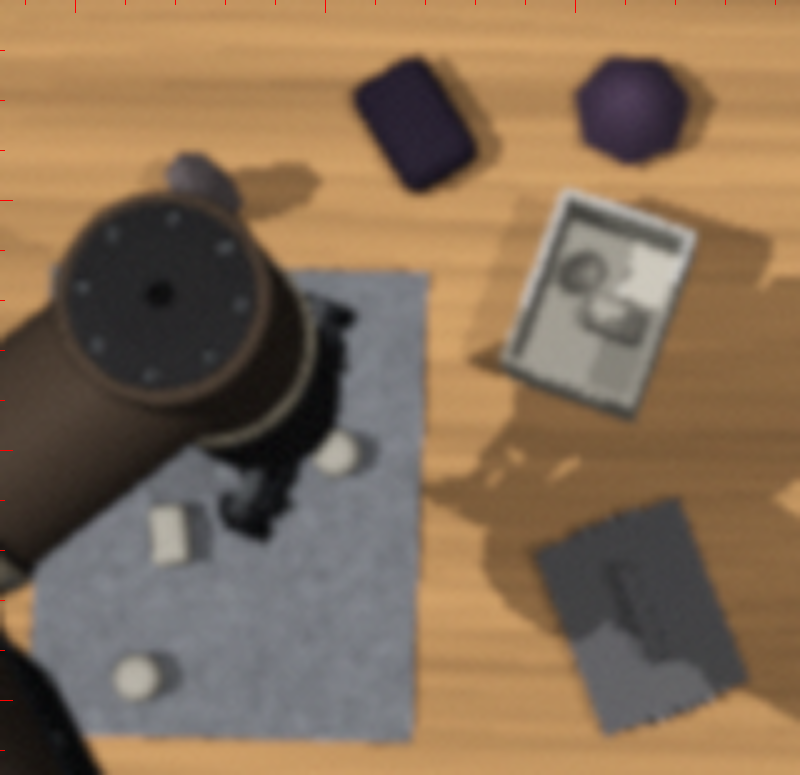

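Two stones lie in the tub and the others haven't moved; the lid and tub are unchanged.

Emit:
{"op": "play_rows", "data": {
  "motion": [
    {"xyz": [0.001, -0.001, 0.04], "yaw": 0},
    {"xyz": [0, 0, 0.04], "yaw": 0},
    {"xyz": [0, 0, 0.012], "yaw": 0},
    {"xyz": [0, 0, 0], "yaw": 0}
  ]
}}

```text
time: 11.78
position: [0.5615, 0.2105, 0.1835]
eef_rot: [1.824, -2.556, 0.001]
contact_force: [-0.1, -0.0, 0.7]
grip_width: 1.001
```

Emit:
{"op": "play_rows", "data": {
  "motion": [
    {"xyz": [0, 0, 0], "yaw": 0},
    {"xyz": [0, 0, 0], "yaw": 0},
    {"xyz": [0, 0, 0], "yaw": 0},
    {"xyz": [0, 0, 0], "yaw": 0},
    {"xyz": [0, 0, 0], "yaw": 0}
  ],
  "gripper": 255
}}

```text
time: 12.4
position: [0.5612, 0.2112, 0.1849]
eef_rot: [-1.825, 2.555, -0.0]
contact_force: [-2.1, -0.8, 6.7]
grip_width: 0.341
```

Emit:
{"op": "play_rows", "data": {
  "motion": [
    {"xyz": [0, 0, -0.02], "yaw": 0},
    {"xyz": [0, 0, -0.055], "yaw": 0},
    {"xyz": [0, 0, -0.055], "yaw": 0},
    {"xyz": [0, 0, 0], "yaw": 0},
    {"xyz": [0, 0, 0], "yaw": 0}
  ]
}}

```text
time: 13.02
position: [0.5606, 0.2109, 0.3139]
eef_rot: [-1.825, 2.556, 0.001]
contact_force: [-1.1, 0.3, -1.0]
grip_width: 0.337
```

```bash
python3 - <<'E'
from h import *
go(.653,.040,.155,-109)
E
```

```text
t 13.03 grasp pt [0.5607 0.211  0.1589] yaw -109.0 tilt [ 0.     0.001 -1.   ] F [-1.1  0.3 -1. ] w 0.337 q6 -1.02
shift mm [ 131.6 -142.9    3.8] yaw tool 0.0
```

Emit:
{"op": "play_rows", "data": {
  "motion": [
    {"xyz": [0.04, -0.04, 0], "yaw": 0},
    {"xyz": [0.04, -0.04, 0], "yaw": 0},
    {"xyz": [0.04, -0.041, 0], "yaw": 0},
    {"xyz": [0, 0, 0.02], "yaw": 0},
    {"xyz": [0, 0, 0], "yaw": 0}
  ]
}}

```text
time: 13.65
position: [0.6356, 0.0571, 0.2904]
eef_rot: [1.82, -2.554, -0.003]
contact_force: [0.1, 0.6, -0.5]
grip_width: 0.335
```

Emit:
{"op": "play_rows", "data": {
  "motion": [
    {"xyz": [0, 0, 0.04], "yaw": 0},
    {"xyz": [0, 0, 0.003], "yaw": 0},
    {"xyz": [0, 0, 0], "yaw": 0}
  ]
}}

```text
time: 14.02
position: [0.6367, 0.0589, 0.2513]
eef_rot: [1.827, -2.555, 0.001]
contact_force: [0.0, 0.6, 0.9]
grip_width: 0.34
```

Emit:
{"op": "play_rows", "data": {
  "motion": [
    {"xyz": [0, 0, 0], "yaw": 0},
    {"xyz": [0, 0, 0], "yaw": 0},
    {"xyz": [0, 0, 0], "yaw": 0}
  ],
  "gripper": 110
}}

```text
time: 14.4
position: [0.6366, 0.0583, 0.2515]
eef_rot: [-1.825, 2.556, -0.0]
contact_force: [0.1, -1.0, 0.0]
grip_width: 0.569
```

Emit:
{"op": "play_rows", "data": {
  "motion": [
    {"xyz": [0, 0, -0.03], "yaw": 0},
    {"xyz": [0, 0, -0.03], "yaw": 0},
    {"xyz": [0, 0, 0], "yaw": 0}
  ],
  "gripper": 100
}}

```text
time: 14.78
position: [0.6373, 0.0583, 0.3139]
eef_rot: [-1.823, 2.552, -0.003]
contact_force: [0.8, 0.4, 0.9]
grip_width: 0.611
```

```bash
python3 - <<'E'
from h import *
go(.504,.317,.12,9)
crop("side","s5",190,430,130,380,2.4)
E
```

```text
t 14.78 grasp pt [0.6381 0.0586 0.1589] yaw -108.9 tilt [ 0.005  0.001 -1.   ] F [0.8 0.4 0.9] w 0.611 q6 -0.73
shift mm [-201.3  210.2   38.6] yaw tool 62.1
```

View pics/s5.png

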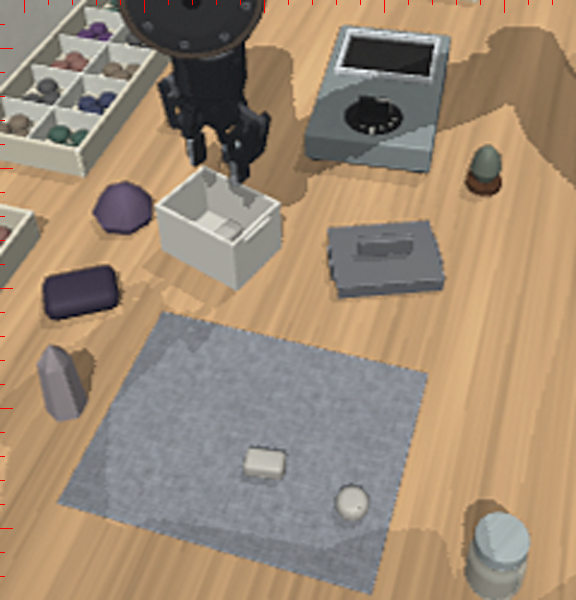

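Emit:
{"op": "play_rows", "data": {
  "motion": [
    {"xyz": [-0.0402, 0.042, 0], "yaw": 0},
    {"xyz": [-0.0402, 0.042, 0], "yaw": 0},
    {"xyz": [-0.0402, 0.042, 0], "yaw": 0},
    {"xyz": [-0.0402, 0.042, 0], "yaw": 0},
    {"xyz": [-0.0402, 0.042, 0], "yaw": 10}
  ],
  "gripper": 0
}}

```text
time: 15.45
position: [0.5018, 0.3178, 0.3099]
eef_rot: [1.591, -2.708, 0.0]
contact_force: [1.1, 1.1, 0.8]
grip_width: 0.999
```

Emit:
{"op": "play_rows", "data": {
  "motion": [
    {"xyz": [0, 0, 0.01], "yaw": 10.4},
    {"xyz": [0, 0, 0.01], "yaw": 10.4},
    {"xyz": [0, 0, 0.01], "yaw": 10.4},
    {"xyz": [0, 0, 0.01], "yaw": 10.4},
    {"xyz": [0, 0, 0], "yaw": 10.4}
  ]
}}

```text
time: 16.08
position: [0.5026, 0.3159, 0.2688]
eef_rot: [0.238, -3.13, 0.003]
contact_force: [0.3, -0.4, 0.3]
grip_width: 1.002
```

Emit:
{"op": "play_rows", "data": {
  "motion": [
    {"xyz": [0, 0, 0], "yaw": 0},
    {"xyz": [0, 0, 0], "yaw": 0}
  ]
}}

```text
time: 16.32
position: [0.503, 0.3164, 0.2704]
eef_rot: [0.254, -3.131, 0.001]
contact_force: [0.6, 0.8, 0.5]
grip_width: 1.003
```

```bash
python3 - <<'E'
from h import *
go(.504,.317,.025,9)
crop("top","t6",185,345,110,265,5)
E
```

```text
t 16.32 grasp pt [0.503  0.3163 0.1154] yaw -170.7 tilt [-0. -0. -1.] F [0.6 0.8 0.5] w 1.003 q6 -2.30
shift mm [-1.1  0.5 90.4] yaw tool 0.3
```

View pics/t6.png

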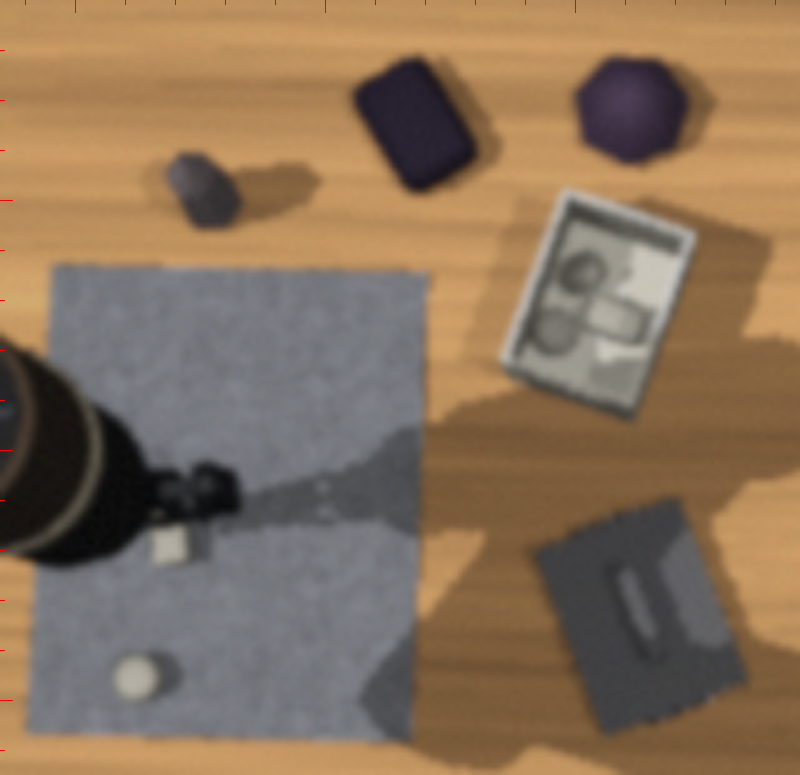

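Three stones in the tub. Grasp the fourth.

Emit:
{"op": "play_rows", "data": {
  "motion": [
    {"xyz": [-0.001, 0.001, 0.04], "yaw": 0},
    {"xyz": [0, 0, 0.04], "yaw": 0},
    {"xyz": [0, 0, 0.01], "yaw": 0},
    {"xyz": [0, 0, 0], "yaw": 0}
  ]
}}

```text
time: 16.88
position: [0.5041, 0.3177, 0.1807]
eef_rot: [0.25, -3.131, 0.001]
contact_force: [-0.3, 0.5, -0.1]
grip_width: 1.0
```

Emit:
{"op": "play_rows", "data": {
  "motion": [
    {"xyz": [0, 0, 0], "yaw": 0},
    {"xyz": [0, 0, 0], "yaw": 0},
    {"xyz": [0, 0, 0], "yaw": 0},
    {"xyz": [0, 0, 0], "yaw": 0},
    {"xyz": [0, 0, 0], "yaw": 0}
  ],
  "gripper": 255
}}

```text
time: 17.5
position: [0.5042, 0.3178, 0.1816]
eef_rot: [-0.248, 3.131, 0.001]
contact_force: [-1.0, -0.3, 6.6]
grip_width: 0.274
```

Emit:
{"op": "play_rows", "data": {
  "motion": [
    {"xyz": [0, 0, -0.02], "yaw": 0},
    {"xyz": [0, 0, -0.055], "yaw": 0},
    {"xyz": [0, 0, -0.055], "yaw": 0},
    {"xyz": [0, 0, 0], "yaw": -10},
    {"xyz": [0, 0, 0], "yaw": -10}
  ]
}}

```text
time: 18.12
position: [0.5038, 0.3176, 0.3118]
eef_rot: [-0.796, 3.038, 0.002]
contact_force: [0.0, -0.6, -0.9]
grip_width: 0.269
```

Emit:
{"op": "play_rows", "data": {
  "motion": [
    {"xyz": [0, 0, 0], "yaw": -10},
    {"xyz": [0, 0, 0], "yaw": -10},
    {"xyz": [0, 0, 0], "yaw": -10},
    {"xyz": [0, 0, 0], "yaw": -10},
    {"xyz": [0, 0, 0], "yaw": -2}
  ]
}}

```text
time: 18.75
position: [0.5039, 0.3176, 0.3107]
eef_rot: [1.826, -2.556, -0.0]
contact_force: [0.4, -0.4, -0.3]
grip_width: 0.268
```

```bash
python3 - <<'E'
from h import *
go(.653,.040,.155,-109)
E
```

```text
t 18.75 grasp pt [0.5039 0.3176 0.1557] yaw -108.9 tilt [-0.  0. -1.] F [ 0.4 -0.4 -0.3] w 0.268 q6 -1.22
shift mm [ 214.2 -231.     0.7] yaw tool 0.1
```

Emit:
{"op": "play_rows", "data": {
  "motion": [
    {"xyz": [0.0452, -0.0406, 0], "yaw": 0},
    {"xyz": [0.0452, -0.0406, 0], "yaw": 0},
    {"xyz": [0.0452, -0.0406, 0], "yaw": 0},
    {"xyz": [0.0452, -0.0406, 0], "yaw": 0},
    {"xyz": [0.0452, -0.0406, 0], "yaw": 0}
  ]
}}

```text
time: 19.38
position: [0.6231, 0.0362, 0.3109]
eef_rot: [-1.822, 2.559, -0.0]
contact_force: [0.8, 1.2, -0.5]
grip_width: 0.268
```

Emit:
{"op": "play_rows", "data": {
  "motion": [
    {"xyz": [0, 0, 0], "yaw": 0},
    {"xyz": [0, 0, 0.03], "yaw": 0},
    {"xyz": [0, 0, 0.026], "yaw": 0},
    {"xyz": [0, 0, 0], "yaw": 0}
  ]
}}

```text
time: 19.88
position: [0.6216, 0.0382, 0.2528]
eef_rot: [1.821, -2.555, -0.002]
contact_force: [0.2, -0.1, -1.0]
grip_width: 0.271
```

Emit:
{"op": "play_rows", "data": {
  "motion": [
    {"xyz": [0, 0, 0], "yaw": 0},
    {"xyz": [0, 0, 0], "yaw": 0},
    {"xyz": [0, 0, 0], "yaw": 0}
  ],
  "gripper": 130
}}

```text
time: 20.25
position: [0.6228, 0.0382, 0.2558]
eef_rot: [-1.825, 2.555, -0.001]
contact_force: [-0.2, -0.8, -0.3]
grip_width: 0.49
```

Emit:
{"op": "play_rows", "data": {
  "motion": [
    {"xyz": [0, 0, -0.03], "yaw": 0},
    {"xyz": [0, 0, -0.03], "yaw": 0},
    {"xyz": [0, 0, 0], "yaw": 0}
  ],
  "gripper": 130
}}

```text
time: 20.62
position: [0.6234, 0.0382, 0.3181]
eef_rot: [-1.823, 2.552, -0.003]
contact_force: [0.7, -1.0, 0.1]
grip_width: 0.493
```

```bash
python3 - <<'E'
from h import *
go(.410,.335,.12,-109)
crop("side","s6",190,430,130,380,2.4)
E
```

```text
t 20.62 grasp pt [0.6243 0.0384 0.1631] yaw -108.9 tilt [ 0.005  0.001 -1.   ] F [ 0.7 -1.   0.1] w 0.493 q6 -0.70
shift mm [-211.4  298.3   42.3] yaw tool 0.1
```

View pics/s6.png

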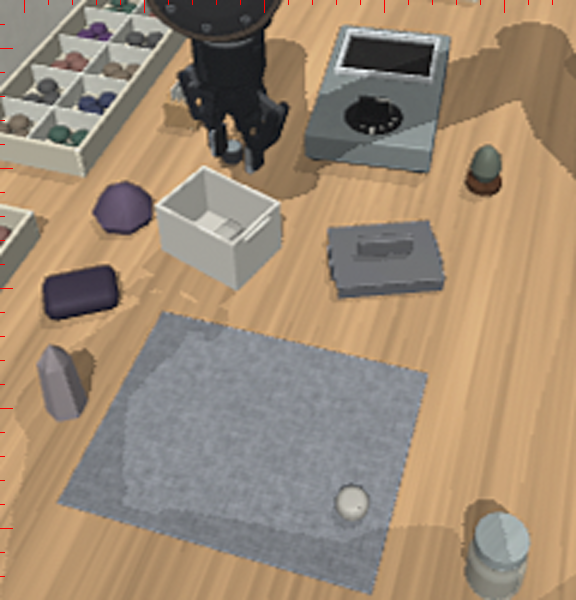

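Emit:
{"op": "play_rows", "data": {
  "motion": [
    {"xyz": [-0.0352, 0.0497, 0], "yaw": 0},
    {"xyz": [-0.0352, 0.0497, 0], "yaw": 0},
    {"xyz": [-0.0352, 0.0497, 0], "yaw": 0},
    {"xyz": [-0.0352, 0.0497, 0], "yaw": 0},
    {"xyz": [-0.0352, 0.0497, 0], "yaw": 0}
  ],
  "gripper": 0
}}

```text
time: 21.3
position: [0.4431, 0.2863, 0.3142]
eef_rot: [1.825, -2.556, 0.0]
contact_force: [1.7, 1.2, -1.3]
grip_width: 0.998
```

Emit:
{"op": "play_rows", "data": {
  "motion": [
    {"xyz": [-0.0352, 0.0497, 0], "yaw": 0},
    {"xyz": [0, 0, 0.02], "yaw": 0},
    {"xyz": [0, 0, 0.02], "yaw": 0},
    {"xyz": [0, 0, 0], "yaw": 0}
  ]
}}

```text
time: 21.8
position: [0.4084, 0.334, 0.2729]
eef_rot: [1.823, -2.554, 0.002]
contact_force: [-0.1, -0.7, 1.2]
grip_width: 1.003
```

```bash
python3 - <<'E'
from h import *
go(.410,.335,.025,-109)
crop("top","t7",185,345,110,300,4)
E
```

```text
t 21.80 grasp pt [0.408  0.3335 0.1179] yaw -108.9 tilt [-0.002 -0.003 -1.   ] F [-0.1 -0.7  1.2] w 1.003 q6 -1.39
shift mm [-1.8 -1.3 92.9] yaw tool 0.1
```

View pics/t7.png

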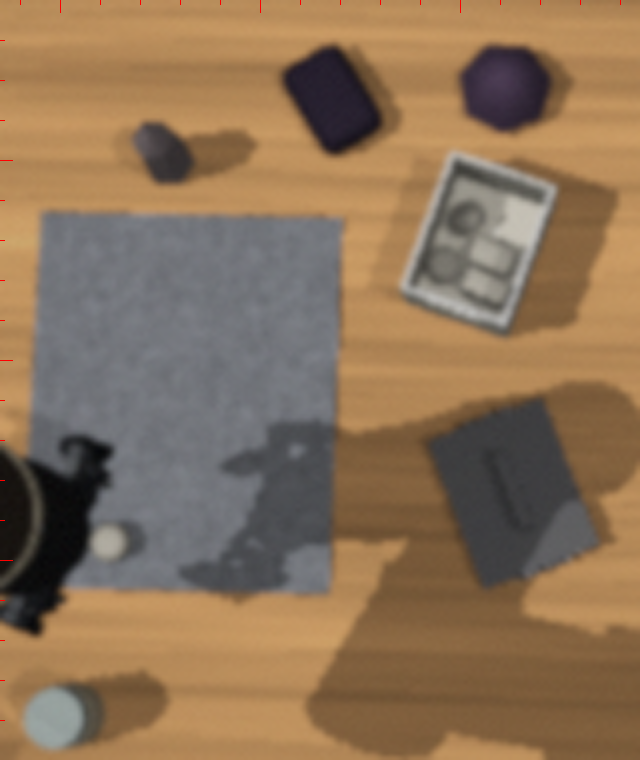

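Four stones flat in the tub (neatly laid); the fifth lies between the fingers.

Emit:
{"op": "play_rows", "data": {
  "motion": [
    {"xyz": [-0.001, -0.001, 0.04], "yaw": 0},
    {"xyz": [0, 0, 0.04], "yaw": 0},
    {"xyz": [0, 0, 0.012], "yaw": 0},
    {"xyz": [0, 0, 0], "yaw": 0}
  ]
}}

```text
time: 22.35
position: [0.4107, 0.3353, 0.1829]
eef_rot: [1.825, -2.556, 0.001]
contact_force: [-0.7, -0.2, 0.5]
grip_width: 0.999
```

Emit:
{"op": "play_rows", "data": {
  "motion": [
    {"xyz": [0, 0, 0], "yaw": 0},
    {"xyz": [0, 0, 0], "yaw": 0},
    {"xyz": [0, 0, 0], "yaw": 0},
    {"xyz": [0, 0, 0], "yaw": 0},
    {"xyz": [0, 0, 0], "yaw": 0}
  ],
  "gripper": 255
}}

```text
time: 22.98
position: [0.4105, 0.3355, 0.1838]
eef_rot: [-1.825, 2.555, 0.001]
contact_force: [-1.8, -0.4, 7.6]
grip_width: 0.336
```

Emit:
{"op": "play_rows", "data": {
  "motion": [
    {"xyz": [0, 0, -0.02], "yaw": 0},
    {"xyz": [0, 0, -0.055], "yaw": 0},
    {"xyz": [0, 0, -0.055], "yaw": 0},
    {"xyz": [0, 0, 0], "yaw": 0}
  ]
}}

```text
time: 23.48
position: [0.4112, 0.3363, 0.3178]
eef_rot: [-1.822, 2.549, 0.005]
contact_force: [0.5, 0.1, -1.1]
grip_width: 0.337
```

```bash
python3 - <<'E'
from h import *
go(.653,.040,.155,-109)
E
```

```text
t 23.48 grasp pt [0.412  0.3374 0.1628] yaw -108.9 tilt [ 0.005  0.007 -1.   ] F [ 0.5  0.1 -1.1] w 0.337 q6 -1.39
shift mm [ 202.  -324.7    6.9] yaw tool 0.1
```

Emit:
{"op": "play_rows", "data": {
  "motion": [
    {"xyz": [0.031, -0.0504, 0], "yaw": 0},
    {"xyz": [0.031, -0.0504, 0], "yaw": 0},
    {"xyz": [0.031, -0.0504, 0], "yaw": 0},
    {"xyz": [0.031, -0.0504, 0], "yaw": 0},
    {"xyz": [0.031, -0.0504, 0], "yaw": 0}
  ]
}}

```text
time: 24.1
position: [0.5992, 0.1051, 0.3124]
eef_rot: [1.826, -2.556, -0.0]
contact_force: [0.8, 0.1, 0.4]
grip_width: 0.341
```

Emit:
{"op": "play_rows", "data": {
  "motion": [
    {"xyz": [0.031, -0.05, 0], "yaw": 0},
    {"xyz": [0.031, -0.05, 0], "yaw": 0},
    {"xyz": [0, 0, 0.03], "yaw": 0},
    {"xyz": [0, 0, 0.026], "yaw": 0},
    {"xyz": [0, 0, 0], "yaw": 0}
  ]
}}

```text
time: 24.72
position: [0.6718, 0.0151, 0.2539]
eef_rot: [1.822, -2.553, -0.003]
contact_force: [0.6, -0.2, -0.1]
grip_width: 0.341
```

```bash
python3 - <<'E'
from h import *
go(.653,.040,.098,-109)
crop("top","t8",280,470,110,280,4)
E
```

```text
t 24.73 grasp pt [0.671  0.015  0.0989] yaw -109.0 tilt [-0.005 -0.001 -1.   ] F [ 0.6 -0.2 -0.1] w 0.341 q6 -0.64
shift mm [-17.4  25.9   0.9] yaw tool 0.0
```

View pics/t8.png

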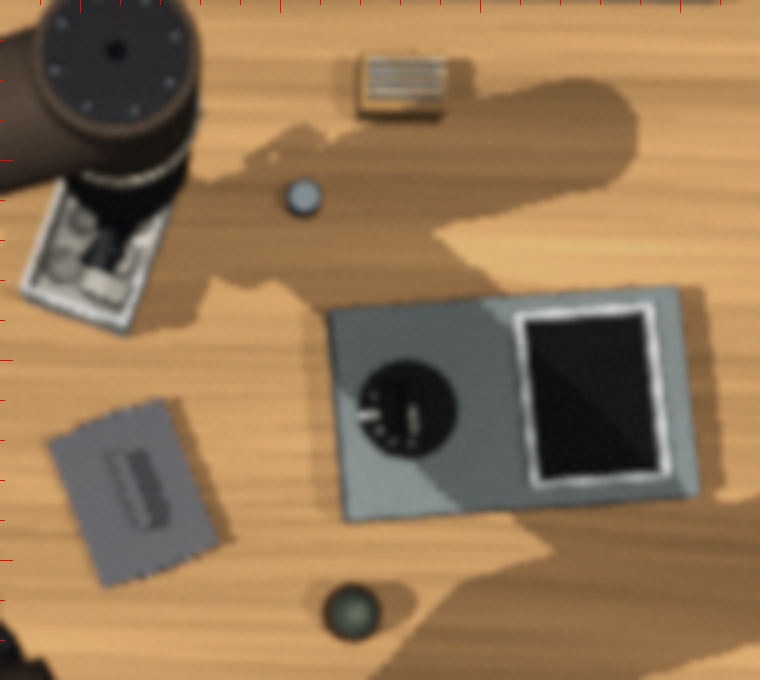

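Emit:
{"op": "play_rows", "data": {
  "motion": [
    {"xyz": [0, 0, 0], "yaw": 0},
    {"xyz": [0, 0, 0], "yaw": 0},
    {"xyz": [0, 0, 0], "yaw": 0}
  ],
  "gripper": 115
}}

```text
time: 25.15
position: [0.673, 0.0159, 0.2577]
eef_rot: [-1.825, 2.555, -0.001]
contact_force: [-0.1, 0.7, 0.1]
grip_width: 0.546
```

Emit:
{"op": "play_rows", "data": {
  "motion": [
    {"xyz": [0, 0, -0.03], "yaw": 0},
    {"xyz": [0, 0, -0.05], "yaw": 0},
    {"xyz": [0, 0, 0], "yaw": 0}
  ]
}}

```text
time: 25.52
position: [0.6741, 0.0159, 0.3422]
eef_rot: [-1.822, 2.55, -0.006]
contact_force: [-0.6, -0.5, -1.5]
grip_width: 0.547
```

```bash
python3 - <<'E'
from h import *
go(.457,.007,.15,21)
E
```

```text
t 25.52 grasp pt [0.6755 0.0161 0.1872] yaw -108.9 tilt [ 0.009  0.001 -1.   ] F [-0.6 -0.5 -1.5] w 0.547 q6 -0.64
shift mm [ 78.9 202.8  35.3] yaw tool 50.1
```

Emit:
{"op": "play_rows", "data": {
  "motion": [
    {"xyz": [0.02, 0.0507, 0], "yaw": 0},
    {"xyz": [0.02, 0.0507, 0], "yaw": 0},
    {"xyz": [0.02, 0.0507, 0], "yaw": 0},
    {"xyz": [0.019, 0.0507, 0], "yaw": 0},
    {"xyz": [0, 0, 0], "yaw": 10}
  ],
  "gripper": 0
}}

```text
time: 26.15
position: [0.4517, 0.006, 0.337]
eef_rot: [-1.592, 2.708, 0.001]
contact_force: [1.0, -0.8, 0.9]
grip_width: 1.001
```

Emit:
{"op": "play_rows", "data": {
  "motion": [
    {"xyz": [0, 0, 0], "yaw": 10},
    {"xyz": [0, 0, 0], "yaw": 10},
    {"xyz": [0, 0, 0], "yaw": 10},
    {"xyz": [0, 0, 0], "yaw": 10},
    {"xyz": [0, 0, 0], "yaw": 0}
  ]
}}

```text
time: 26.78
position: [0.4552, 0.0067, 0.3367]
eef_rot: [-0.576, 3.088, 0.0]
contact_force: [-0.6, 0.4, -0.0]
grip_width: 1.0
```

```bash
python3 - <<'E'
from h import *
go(.457,.007,.12,21)
a=crop("top","t9",270,350,135,245,7)
b=crop("side","s7",240,390,190,260,5)
cv2.imwrite("pics/top9f.png",a);cv2.imwrite("pics/side9f.png",b)
E
```

```text
t 26.77 grasp pt [0.4552 0.0068 0.1817] yaw -158.9 tilt [ 0.  0. -1.] F [-0.6  0.4 -0. ] w 1.000 q6 -1.65
shift mm [-1.7 -0.4 61.7] yaw tool 0.1
```

View pics/t9.png

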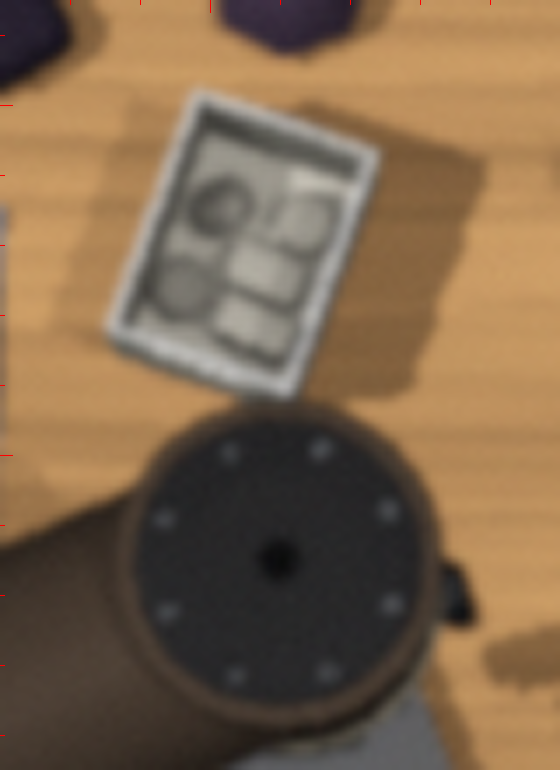

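View pics/s7.png

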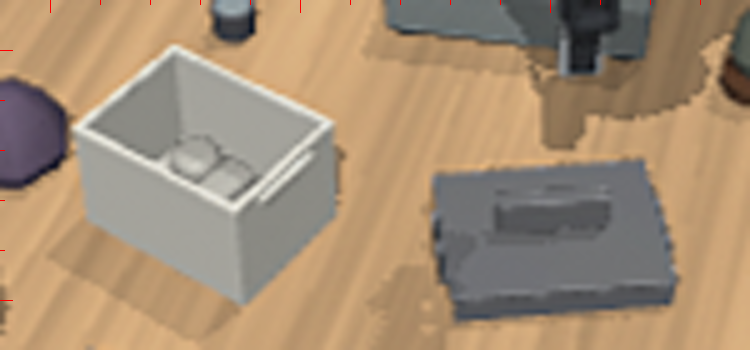

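```bash
cat > fit.py <<'E'
from h import *
from scipy.optimize import least_squares
def fit(obs,x0):
    """obs: (cam, pts[(u,v)], model[(x,y,z)]) """
    def f(p):
        c,s=np.cos(p[2]),np.sin(p[2]);e=[]
        for n,P,Mo in obs:
            for q,m in zip(P,Mo):
                w=[p[0]+c*m[0]-s*m[1],p[1]+s*m[0]+c*m[1],m[2]]
                e+=list(w2p(n,w)-q)
        return e
    o=least_squares(f,x0);print("xy",o.x[:2].round(4),"yaw",np.degrees(o.x[2]).round(2));print(np.reshape(o.fun,(-1,2)).round(1).tolist());return o.x
def unz(P,u0,v0,s): return [((x+.5)/s-.5+u0,(y+.5)/s-.5+v0) for x,y in P]
E
python3 - <<'E'
from fit import *
hx,hy=.059,.044
tub=[(hx,hy,.075),(hx,-hy,.075),(-hx,-hy,.075),(-hx,hy,.075)]
T=unz([(200,87),(381,150),(296,385),(110,322)],270,135,7)
S=unz([(75,128),(175,45),(335,123),(238,212)],240,190,5)
for o in([("top",T,tub)],[("side",S,tub)],[("top",T,tub),("side",S,tub)]): fit(o,[.653,.04,-.33])
print("lid")
# plate assume x half 63?, y half 50
lx,ly=.0625,.05
L=[(lx,ly,.02),(lx,-ly,.02),(-lx,-ly,.02),(-lx,ly,.02)]
T=unz([(537,550),(683,497),(750,680),(607,735)],185,110,5)
S=unz([(433,175),(645,160),(676,287),(455,301)],240,190,5)
L2=[L[1],L[2],L[3],L[0]]
for o in([("top",T,L)],[("side",S,L2)],[("top",T,L),("side",S,L2)]): fit(o,[.457,.007,.37])
E
```

```text
xy [0.6557 0.0375] yaw -18.34
[[-0.0, -0.6], [0.3, -0.5], [-0.2, 0.7], [-0.0, 0.4]]
xy [0.6548 0.0375] yaw -18.38
[[-0.1, 0.0], [0.1, 0.0], [0.0, -0.2], [-0.1, 0.2]]
xy [0.6552 0.0375] yaw -18.36
[[-0.0, -0.5], [0.3, -0.3], [-0.2, 0.9], [-0.0, 0.5], [-0.2, -0.0], [-0.0, -0.0], [-0.1, -0.3], [-0.2, 0.1]]
lid
xy [0.457  0.0062] yaw 21.84
[[0.1, 0.3], [-0.0, 0.1], [0.3, -0.2], [-0.4, -0.2]]
xy [0.4576 0.0089] yaw 21.93
[[0.3, 0.1], [-0.2, 0.2], [0.2, -0.4], [-0.4, 0.1]]
xy [0.4574 0.0073] yaw 21.88
[[-0.2, 0.1], [-0.4, -0.1], [-0.0, -0.3], [-0.7, -0.3], [0.6, -0.3], [0.0, -0.1], [0.4, -0.7], [-0.2, -0.3]]
```

Emit:
{"op": "play_rows", "data": {
  "motion": [
    {"xyz": [-0.002, -0.001, 0.03], "yaw": -0.8},
    {"xyz": [0, 0, 0.04], "yaw": 0},
    {"xyz": [0, 0, 0.035], "yaw": 0},
    {"xyz": [0, 0, 0], "yaw": 0}
  ]
}}

```text
time: 27.38
position: [0.4567, 0.0061, 0.2299]
eef_rot: [0.598, -3.079, 0.002]
contact_force: [-0.3, -0.4, 0.1]
grip_width: 0.999
```

```bash
python3 - <<'E'
from h import *
go(.4575,.0075,.046,21.9)
b=crop("side","s8",300,400,180,260,7)
E
```

```text
t 27.38 grasp pt [0.4559 0.0058 0.0749] yaw -158.0 tilt [-0.005 -0.002 -1.   ] F [-0.3 -0.4  0.1] w 0.999 q6 -1.63
shift mm [-1.4  1.  28.9] yaw tool 0.1
```

View pics/s8.png

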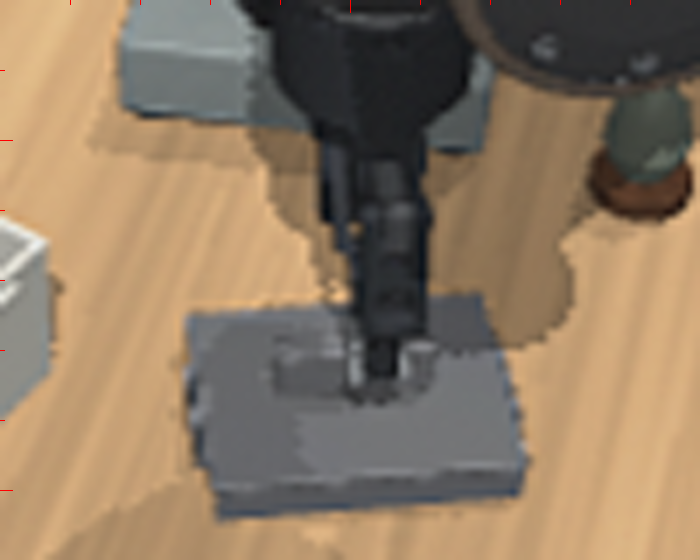

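Emit:
{"op": "play_rows", "data": {
  "motion": [
    {"xyz": [-0.001, 0.001, 0.02], "yaw": 0},
    {"xyz": [0, 0, 0.009], "yaw": 0},
    {"xyz": [0, 0, 0], "yaw": 0},
    {"xyz": [0, 0, 0], "yaw": 0}
  ]
}}

```text
time: 27.92
position: [0.4586, 0.008, 0.2036]
eef_rot: [-0.596, 3.083, 0.0]
contact_force: [1.0, 0.7, 0.1]
grip_width: 1.004
```

Emit:
{"op": "play_rows", "data": {
  "motion": [
    {"xyz": [0, 0, 0], "yaw": 0},
    {"xyz": [0, 0, 0], "yaw": 0},
    {"xyz": [0, 0, 0], "yaw": 0},
    {"xyz": [0, 0, 0], "yaw": 0},
    {"xyz": [0, 0, 0], "yaw": 0}
  ],
  "gripper": 255,
  "force": 80
}}

```text
time: 28.55
position: [0.4582, 0.0079, 0.203]
eef_rot: [-0.596, 3.084, -0.0]
contact_force: [-2.1, -0.7, 5.3]
grip_width: 0.115
```

Emit:
{"op": "play_rows", "data": {
  "motion": [
    {"xyz": [0, 0, 0], "yaw": 0},
    {"xyz": [0, 0, -0.01], "yaw": 0},
    {"xyz": [0, 0, -0.02], "yaw": 0},
    {"xyz": [0, 0, 0], "yaw": 0}
  ]
}}

```text
time: 29.05
position: [0.4588, 0.0081, 0.2342]
eef_rot: [-0.595, 3.082, 0.001]
contact_force: [0.1, -0.3, -1.0]
grip_width: 0.117
```

```bash
python3 - <<'E'
from h import *
go(.4575,.0075,.046,21.9)
b=crop("side","s9",300,400,180,260,7)
E
```

```text
t 29.05 grasp pt [0.4592 0.0083 0.0792] yaw -158.1 tilt [ 0.003  0.001 -1.   ] F [ 0.1 -0.3 -1. ] w 0.117 q6 -1.64
shift mm [ 1.5 -0.1 33.2] yaw tool -0.0
```

View pics/s9.png

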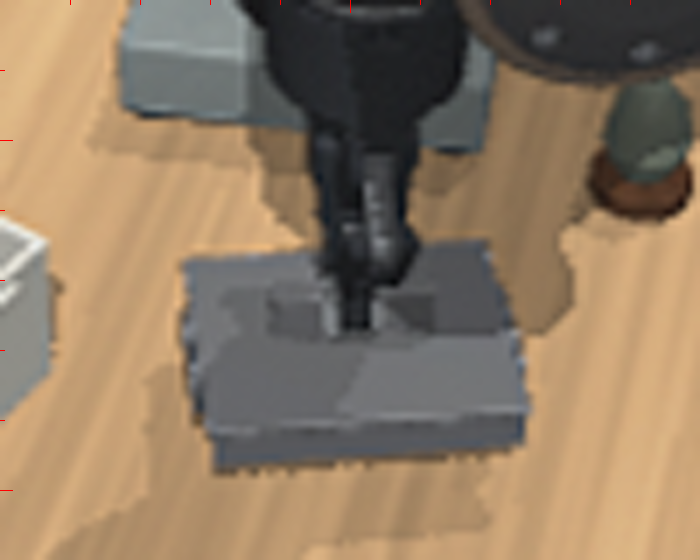

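Emit:
{"op": "play_rows", "data": {
  "motion": [
    {"xyz": [0, 0, -0.03], "yaw": 0},
    {"xyz": [0, 0, -0.04], "yaw": 0},
    {"xyz": [0, 0, -0.02], "yaw": 8},
    {"xyz": [0, 0, 0], "yaw": 8},
    {"xyz": [0, 0, 0], "yaw": 8}
  ]
}}

```text
time: 29.72
position: [0.4579, 0.0078, 0.3224]
eef_rot: [-0.066, -3.141, -0.0]
contact_force: [0.9, -0.3, -0.8]
grip_width: 0.113
```

Emit:
{"op": "play_rows", "data": {
  "motion": [
    {"xyz": [0, 0, 0], "yaw": 8},
    {"xyz": [0, 0, 0], "yaw": 8.3},
    {"xyz": [0, 0, 0], "yaw": 0},
    {"xyz": [0, 0, 0], "yaw": 0}
  ]
}}

```text
time: 30.22
position: [0.4581, 0.0078, 0.3223]
eef_rot: [-0.499, -3.101, 0.0]
contact_force: [0.3, 0.4, -1.9]
grip_width: 0.11
```

```bash
python3 - <<'E'
from h import *
go(.655,.0375,.165,-18.4)
E
```

```text
t 30.23 grasp pt [0.458  0.0078 0.1673] yaw 161.7 tilt [-0.001 -0.    -1.   ] F [ 0.3  0.4 -1.9] w 0.110 q6 -2.34
shift mm [-177.7   89.9    2.2] yaw tool 0.1
```

Emit:
{"op": "play_rows", "data": {
  "motion": [
    {"xyz": [-0.0355, 0.018, 0], "yaw": 0},
    {"xyz": [-0.0355, 0.018, 0], "yaw": 0},
    {"xyz": [-0.0355, 0.018, 0], "yaw": 0},
    {"xyz": [-0.0355, 0.018, 0], "yaw": 0},
    {"xyz": [-0.0355, 0.018, 0], "yaw": 0}
  ]
}}

```text
time: 30.85
position: [0.6563, 0.0372, 0.3222]
eef_rot: [-0.5, -3.101, 0.0]
contact_force: [0.3, -0.7, -0.2]
grip_width: 0.115
```

Emit:
{"op": "play_rows", "data": {
  "motion": [
    {"xyz": [0, 0, 0], "yaw": 0},
    {"xyz": [0, 0, 0], "yaw": 0},
    {"xyz": [0, 0, 0], "yaw": 0},
    {"xyz": [0, 0, 0], "yaw": 0}
  ]
}}

```text
time: 31.35
position: [0.6545, 0.037, 0.3233]
eef_rot: [0.503, 3.101, 0.001]
contact_force: [-1.2, 0.6, -0.8]
grip_width: 0.113
```

```bash
python3 - <<'E'
from h import *
go(.655,.0375,.165,-18.4)
a=crop("top","t10",270,350,135,245,7)
b=crop("side","s10",220,340,150,270,6)
cv2.imwrite("pics/top10f.png",a);cv2.imwrite("pics/side10f.png",b)
E
```

```text
t 31.35 grasp pt [0.6546 0.037  0.1683] yaw 161.6 tilt [ 0.001  0.    -1.   ] F [-1.2  0.6 -0.8] w 0.113 q6 -2.25
shift mm [-0.3  0.6  3.3] yaw tool -0.0
```

View pics/t10.png

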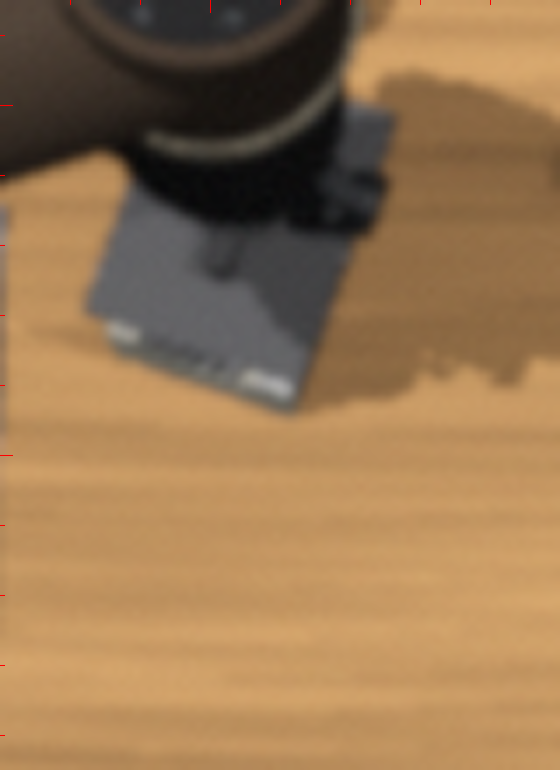

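View pics/s10.png

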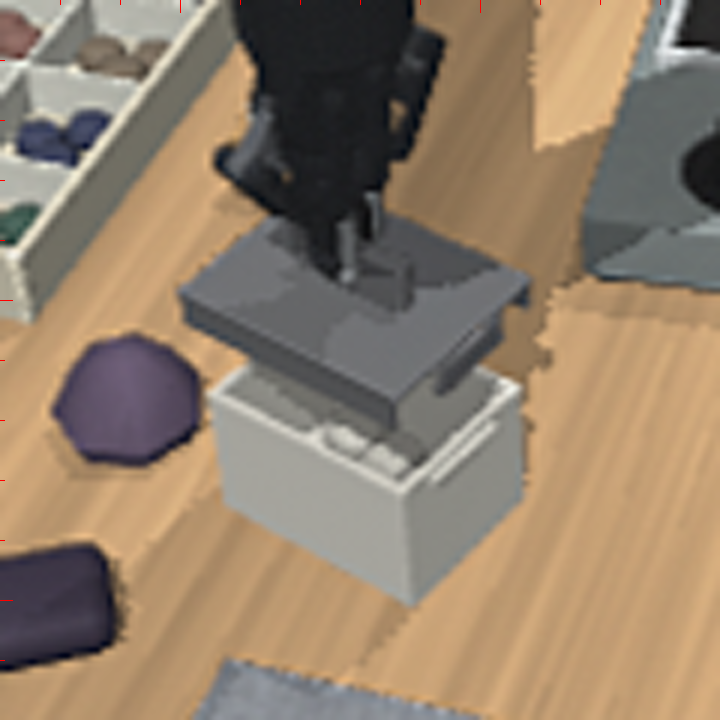

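```bash
python3 - <<'E'
from fit import *
hx,hy=.059,.044;lx,ly=.0625,.05;z=.1403
m=[(lx,ly,z),(-lx,-ly,z),(-lx,ly,z)]
S=unz([(178,290),(530,275),(397,393)],220,150,6)
fit([("side",S,m)],[.655,.0375,-.32])
m=[(hx,hy,.075),(-hx,-hy,.075),(-hx,hy,.075)]
S=unz([(208,392),(522,390),(405,490)],220,150,6)
fit([("side",S,m)],[.655,.0375,-.32])
T=unz([(85,310),(300,357)],270,135,7)
fit([("top",T,[(-lx,ly,z),(-lx,-ly,z)])],[.655,.0375,-.32])
for p in [(-lx,ly,z),(-lx,-ly,z),(lx,-ly,z)]:
    c,s=np.cos(-.321),np.sin(-.321);q=w2p("top",(.655+c*p[0]-s*p[1],.0375+s*p[0]+c*p[1],z));print(((q+.5-[270,135])*7-.5).round(0))
E
```

```text
xy [0.6556 0.0355] yaw -17.7
[[0.0, 0.1], [0.3, -0.5], [-0.3, 0.4]]
xy [0.6553 0.0367] yaw -18.84
[[0.3, -0.1], [-0.0, -0.7], [-0.2, 0.7]]
xy [0.6607 0.0453] yaw -11.21
[[-0.9, -0.2], [0.9, 0.2]]
[ 83. 303.]
[302. 381.]
[400. 112.]
```

Emit:
{"op": "play_rows", "data": {
  "motion": [
    {"xyz": [0, 0, 0.015], "yaw": 0},
    {"xyz": [0, 0, 0.015], "yaw": 0},
    {"xyz": [0, 0, 0.01], "yaw": 0},
    {"xyz": [0, 0, 0], "yaw": 0},
    {"xyz": [0, 0, 0], "yaw": 0}
  ]
}}

```text
time: 32.08
position: [0.6553, 0.0371, 0.2829]
eef_rot: [0.503, 3.101, -0.0]
contact_force: [0.5, 0.0, 0.0]
grip_width: 0.113
```

```bash
python3 - <<'E'
from h import *
go(.655,.0375,.165,-18.4)
b=crop("side","s11",220,340,150,270,6)
E
```

```text
t 32.08 grasp pt [0.6554 0.0371 0.1279] yaw 161.6 tilt [ 0. -0. -1.] F [0.5 0.  0. ] w 0.113 q6 -2.25
shift mm [  0.4   0.3 -37.1] yaw tool -0.0
```

View pics/s11.png

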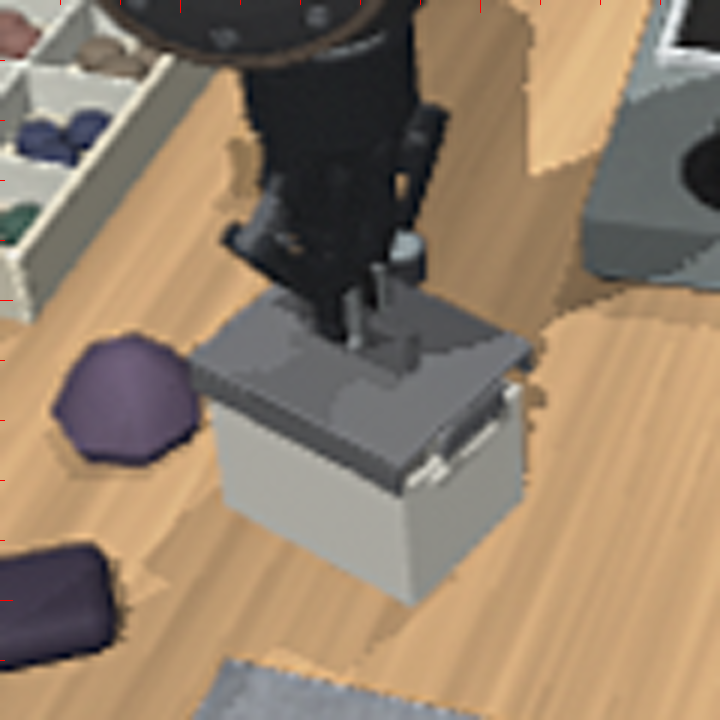

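Emit:
{"op": "play_rows", "data": {
  "motion": [
    {"xyz": [0, 0, 0.005], "yaw": 0},
    {"xyz": [0, 0, 0.003], "yaw": 0},
    {"xyz": [0, 0, 0], "yaw": 0},
    {"xyz": [0, 0, 0], "yaw": 0}
  ]
}}

```text
time: 32.62
position: [0.6551, 0.0371, 0.2747]
eef_rot: [0.503, 3.101, -0.0]
contact_force: [0.1, -0.1, -0.7]
grip_width: 0.114
```

Emit:
{"op": "play_rows", "data": {
  "motion": [
    {"xyz": [0, 0, 0.004], "yaw": 0},
    {"xyz": [0, 0, 0], "yaw": 0},
    {"xyz": [0, 0, 0], "yaw": 0}
  ]
}}

```text
time: 33.0
position: [0.655, 0.0371, 0.2707]
eef_rot: [-0.503, -3.101, 0.0]
contact_force: [-0.7, 0.8, -0.9]
grip_width: 0.112
```

Emit:
{"op": "play_rows", "data": {
  "motion": [
    {"xyz": [0, 0, 0.002], "yaw": 0},
    {"xyz": [0, 0, 0], "yaw": 0}
  ]
}}

```text
time: 33.25
position: [0.6554, 0.037, 0.2697]
eef_rot: [0.503, 3.1, 0.0]
contact_force: [-1.5, 0.2, 5.1]
grip_width: 0.117
```

Emit:
{"op": "play_rows", "data": {
  "motion": [
    {"xyz": [0, 0, 0.002], "yaw": 0},
    {"xyz": [0, 0, 0], "yaw": 0}
  ]
}}

```text
time: 33.5
position: [0.6558, 0.0369, 0.2686]
eef_rot: [0.502, 3.098, 0.0]
contact_force: [-0.0, -0.6, 9.4]
grip_width: 0.116
```

Emit:
{"op": "play_rows", "data": {
  "motion": [
    {"xyz": [0, 0, 0.002], "yaw": 0},
    {"xyz": [0, 0, 0], "yaw": 0}
  ]
}}

```text
time: 33.75
position: [0.6561, 0.0369, 0.2673]
eef_rot: [0.501, 3.097, 0.001]
contact_force: [0.7, -0.4, 12.6]
grip_width: 0.114
```

Emit:
{"op": "play_rows", "data": {
  "motion": [
    {"xyz": [0, 0, 0.001], "yaw": 0},
    {"xyz": [0, 0, 0], "yaw": 0}
  ]
}}

```text
time: 34.0
position: [0.6551, 0.037, 0.2645]
eef_rot: [0.504, 3.1, 0.001]
contact_force: [-0.1, 0.8, -2.3]
grip_width: 0.118
```

Emit:
{"op": "play_rows", "data": {
  "motion": [
    {"xyz": [0, 0, 0.001], "yaw": 0},
    {"xyz": [0, 0, 0], "yaw": 0}
  ]
}}

```text
time: 34.25
position: [0.6552, 0.0371, 0.2629]
eef_rot: [0.503, 3.101, -0.0]
contact_force: [-1.7, 0.7, 3.6]
grip_width: 0.112
```

Emit:
{"op": "play_rows", "data": {
  "motion": [
    {"xyz": [0, 0, 0.001], "yaw": 0},
    {"xyz": [0, 0, 0], "yaw": 0}
  ]
}}

```text
time: 34.5
position: [0.6554, 0.037, 0.2626]
eef_rot: [0.503, 3.1, -0.0]
contact_force: [-3.8, 0.5, 7.9]
grip_width: 0.117
```

Snapped at about 13 N; the plate now bottoms at z≈0.2626 (expected 0.262). A little more press, then check.

Emit:
{"op": "play_rows", "data": {
  "motion": [
    {"xyz": [0, 0, 0.002], "yaw": 0},
    {"xyz": [0, 0, 0], "yaw": 0},
    {"xyz": [0, 0, 0], "yaw": 0}
  ]
}}

```text
time: 34.88
position: [0.6551, 0.0371, 0.2624]
eef_rot: [0.502, 3.099, 0.0]
contact_force: [-9.8, 0.8, 20.5]
grip_width: 0.109
```

Emit:
{"op": "play_rows", "data": {
  "motion": [
    {"xyz": [0, 0, -0.002], "yaw": 0},
    {"xyz": [0, 0, -0.002], "yaw": 0},
    {"xyz": [0, 0, 0], "yaw": 0}
  ]
}}

```text
time: 35.25
position: [0.655, 0.0371, 0.2633]
eef_rot: [-0.504, -3.1, 0.0]
contact_force: [-1.3, -0.3, 1.9]
grip_width: 0.116
```

```bash
python3 - <<'E'
from h import *
go(.655,.0375,.165,-18.4)
b=crop("side","s12",220,340,150,270,6)
E
```

```text
t 35.25 grasp pt [0.6549 0.0371 0.1083] yaw 161.5 tilt [-0.001 -0.    -1.   ] F [-1.3 -0.3  1.9] w 0.116 q6 -2.25
shift mm [  0.1   0.4 -56.7] yaw tool -0.1
```

View pics/s12.png

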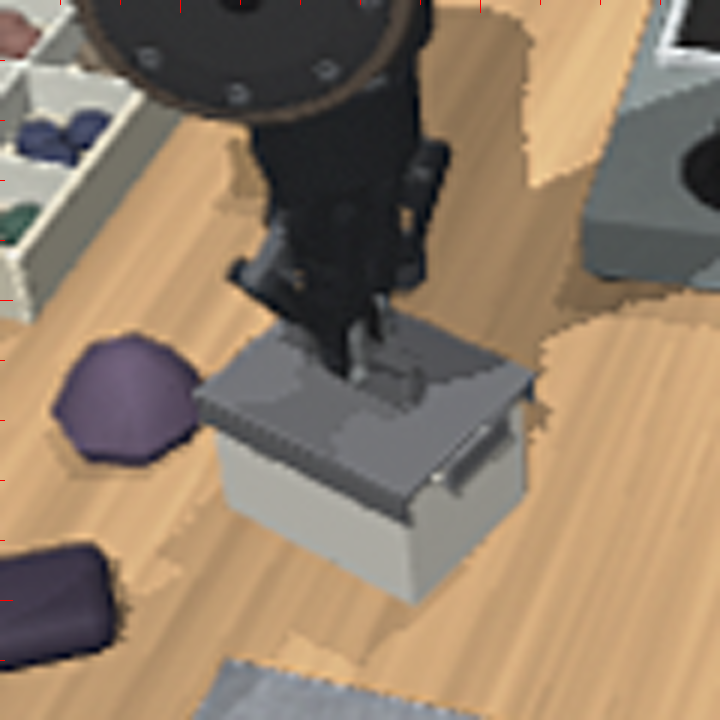

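Emit:
{"op": "play_rows", "data": {
  "motion": [
    {"xyz": [0, 0, -0.01], "yaw": 0},
    {"xyz": [0, 0, -0.015], "yaw": 0},
    {"xyz": [0, 0, -0.015], "yaw": 0},
    {"xyz": [0, 0, -0.005], "yaw": 0},
    {"xyz": [0, 0, 0], "yaw": 0}
  ]
}}

```text
time: 35.92
position: [0.655, 0.0371, 0.3094]
eef_rot: [0.503, 3.1, 0.001]
contact_force: [0.5, 0.4, -5.2]
grip_width: 0.115
```

```bash
python3 - <<'E'
from h import *
go(.655,.0375,.165,-18.4)
b=crop("side","s13",220,340,150,270,6)
crop("top","t13",355,465,175,245,7,cv2.imread("pics/top0.png"))
crop("side","s14",310,390,130,210,8,cv2.imread("pics/side0.png"))
E
```

```text
t 35.92 grasp pt [0.6552 0.0372 0.1544] yaw 161.5 tilt [ 0.001  0.    -1.   ] F [ 0.5  0.4 -5.2] w 0.115 q6 -2.25
shift mm [  0.1   0.4 -10.6] yaw tool -0.1
```

View pics/s13.png

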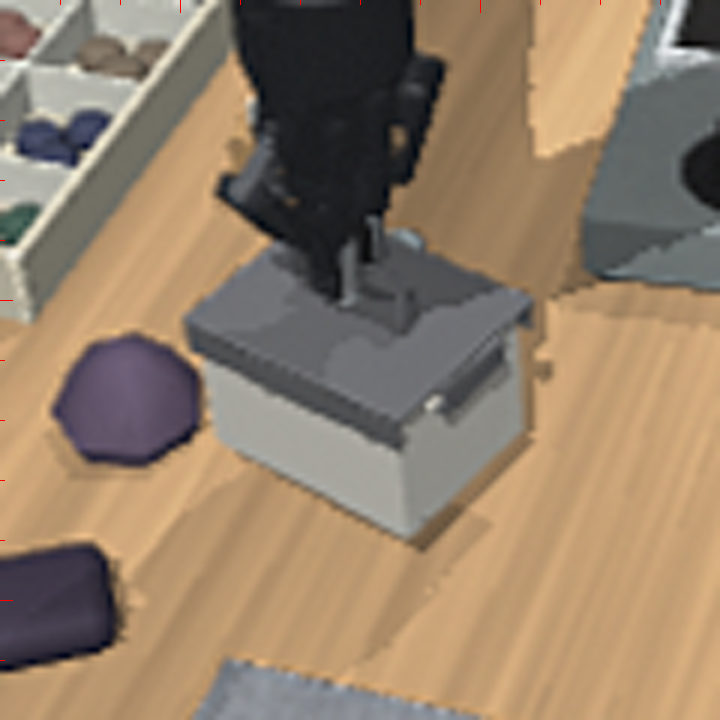

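View pics/t13.png

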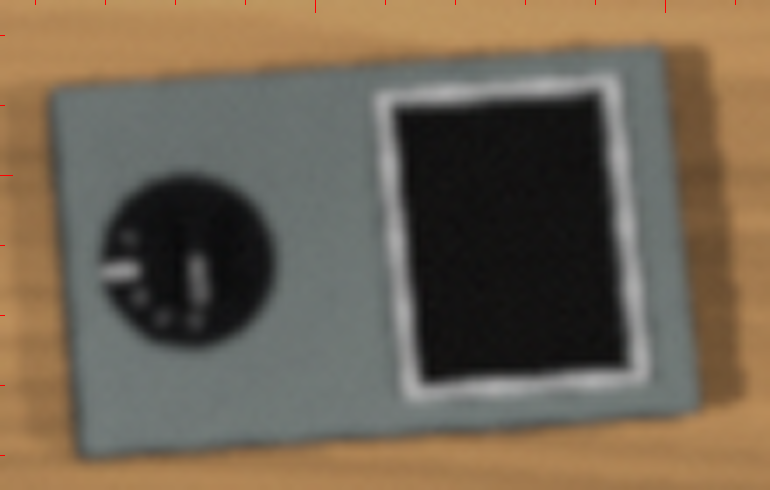

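View pics/s14.png

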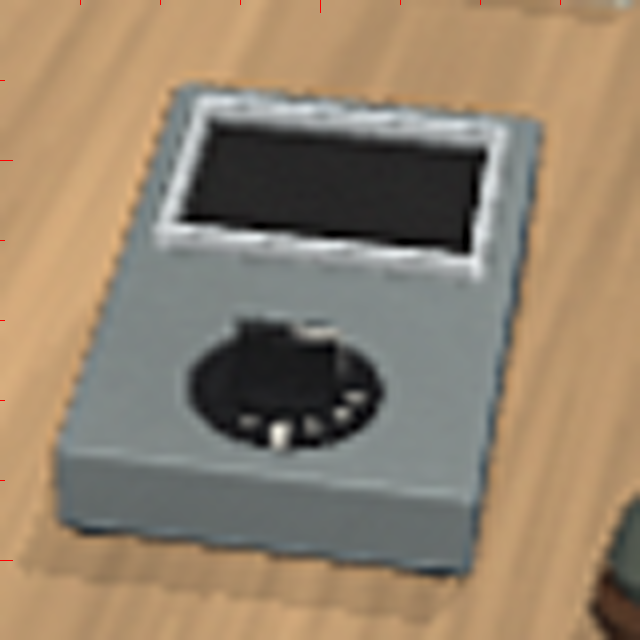

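```bash
python3 - <<'E'
from fit import *
def c4(a,b,z,dy=0): return [(a,b+dy,z),(a,-b+dy,z),(-a,-b+dy,z),(-a,b+dy,z)]
T=unz([(52,92),(660,45),(698,410),(80,457)],355,175,7)
S=unz([(62,447),(182,85),(540,120),(472,497)],310,130,8)
D=c4(.085,.14,.05)
Rt=unz([(377,92),(617,76),(648,383),(405,400)],355,175,7)
Rs=unz([(160,232),(200,95),(508,128),(480,262)],310,130,8)
C=c4(.07,.055,.059)
for o in([("top",T,D)],[("side",S,D)],[("top",T,D),("side",S,D)]): fit(o,[.53,-.29,.09])
print('cradle')
for o in([("top",Rt,C)],[("side",Rs,C)],[("top",Rt,C),("side",Rs,C)]): fit(o,[.53,-.35,.09])
E
```

```text
xy [ 0.5328 -0.2907] yaw 5.58
[[-0.7, -0.7], [0.2, -0.5], [0.6, 0.6], [-0.1, 0.5]]
xy [ 0.535  -0.2937] yaw 5.25
[[-1.2, 0.2], [-0.5, -0.7], [0.7, -0.4], [1.0, 0.4]]
xy [ 0.5337 -0.2913] yaw 5.43
[[-0.4, -1.1], [0.4, -0.6], [0.7, 0.5], [0.1, 0.1], [-0.9, 0.7], [-0.5, -0.3], [0.8, -0.1], [1.4, 0.9]]
cradle
xy [ 0.539  -0.3515] yaw 5.21
[[-0.2, -0.1], [0.2, -0.1], [0.2, 0.1], [-0.2, 0.1]]
xy [ 0.5406 -0.3533] yaw 5.54
[[-0.4, -0.2], [-0.0, -0.0], [-0.0, -0.3], [0.4, 0.4]]
xy [ 0.5396 -0.3518] yaw 5.31
[[-0.2, -0.2], [0.2, -0.4], [0.4, -0.1], [-0.0, -0.1], [-0.3, 0.0], [0.2, 0.2], [0.2, 0.0], [0.5, 0.7]]
```

Emit:
{"op": "play_rows", "data": {
  "motion": [
    {"xyz": [0, 0, -0.01], "yaw": 0},
    {"xyz": [0, 0, -0.02], "yaw": 0},
    {"xyz": [0, 0, -0.02], "yaw": 0},
    {"xyz": [0, 0, -0.015], "yaw": 0},
    {"xyz": [0, 0, 0], "yaw": 0}
  ]
}}

```text
time: 36.6
position: [0.6553, 0.0371, 0.3751]
eef_rot: [0.503, 3.099, 0.002]
contact_force: [-0.2, 0.5, -4.8]
grip_width: 0.115
```

Emit:
{"op": "play_rows", "data": {
  "motion": [
    {"xyz": [0, 0, 0], "yaw": -4},
    {"xyz": [0, 0, 0], "yaw": -6},
    {"xyz": [0, 0, 0], "yaw": -6},
    {"xyz": [0, 0, 0], "yaw": -5},
    {"xyz": [0, 0, 0], "yaw": -3}
  ]
}}

```text
time: 37.22
position: [0.6548, 0.0371, 0.3724]
eef_rot: [0.155, -3.136, 0.0]
contact_force: [-0.3, 0.3, -5.3]
grip_width: 0.113
```

```bash
python3 - <<'E'
from h import *
go(.5396,-.3518,.22,5.3)
E
```

```text
t 37.23 grasp pt [0.6545 0.037  0.2174] yaw -174.3 tilt [-0.002 -0.    -1.   ] F [-0.3  0.3 -5.3] w 0.113 q6 -1.82
shift mm [ 153.1 -375.6   -2.3] yaw tool 0.4
```

Emit:
{"op": "play_rows", "data": {
  "motion": [
    {"xyz": [0.0038, -0.0093, 0], "yaw": 0},
    {"xyz": [0.0076, -0.0185, 0], "yaw": 0},
    {"xyz": [0.0113, -0.0278, 0], "yaw": 0},
    {"xyz": [0.0132, -0.0325, 0], "yaw": 0},
    {"xyz": [0.0132, -0.0325, 0], "yaw": 0}
  ]
}}

```text
time: 37.85
position: [0.6167, -0.0898, 0.3736]
eef_rot: [0.15, -3.138, 0.0]
contact_force: [1.2, -0.6, -4.5]
grip_width: 0.112
```

Emit:
{"op": "play_rows", "data": {
  "motion": [
    {"xyz": [0.0132, -0.0325, 0], "yaw": 0},
    {"xyz": [0.0132, -0.0325, 0], "yaw": 0},
    {"xyz": [0.0132, -0.0325, 0], "yaw": 0},
    {"xyz": [0.0132, -0.0325, 0], "yaw": 0},
    {"xyz": [0.0132, -0.0325, 0], "yaw": 0}
  ]
}}

```text
time: 38.48
position: [0.5664, -0.2579, 0.3737]
eef_rot: [0.15, -3.138, 0.0]
contact_force: [-0.5, -1.0, -3.7]
grip_width: 0.112
```

Emit:
{"op": "play_rows", "data": {
  "motion": [
    {"xyz": [0.0132, -0.0325, 0], "yaw": 0},
    {"xyz": [0.0113, -0.0278, 0], "yaw": 0},
    {"xyz": [0.0076, -0.0185, 0], "yaw": 0},
    {"xyz": [0.0038, -0.0093, 0], "yaw": 0},
    {"xyz": [0.002, -0.0046, 0], "yaw": 0}
  ]
}}

```text
time: 39.1
position: [0.5389, -0.3521, 0.3736]
eef_rot: [0.151, -3.138, -0.0]
contact_force: [-0.8, 0.5, -4.8]
grip_width: 0.112
```

Emit:
{"op": "play_rows", "data": {
  "motion": [
    {"xyz": [0, 0, 0], "yaw": 0},
    {"xyz": [0, 0, 0], "yaw": 0},
    {"xyz": [0, 0, 0], "yaw": 0}
  ]
}}

```text
time: 39.48
position: [0.5395, -0.3512, 0.3737]
eef_rot: [-0.154, 3.138, 0.0]
contact_force: [0.2, 0.0, -4.9]
grip_width: 0.112
```

```bash
python3 - <<'E'
from h import *
go(.5396,-.3518,.22,5.3)
b=crop("side","s15",290,410,100,220,6)
b=crop("top","t15",355,465,165,265,7)
E
```

```text
t 39.48 grasp pt [ 0.5395 -0.3512  0.2187] yaw -174.4 tilt [ 0.  0. -1.] F [ 0.2  0.  -4.9] w 0.112 q6 -1.20
shift mm [-0.1 -0.6 -1.3] yaw tool 0.3
```

View pics/s15.png

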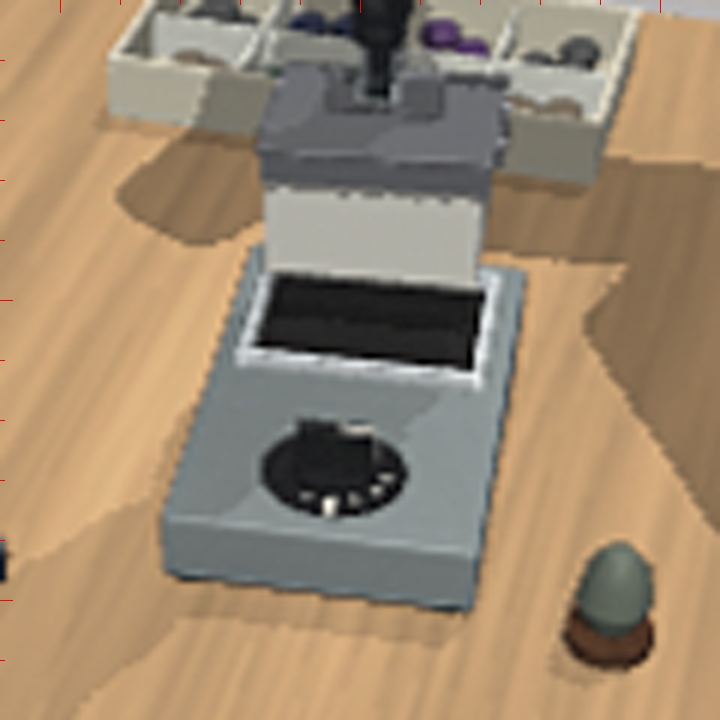

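View pics/t15.png

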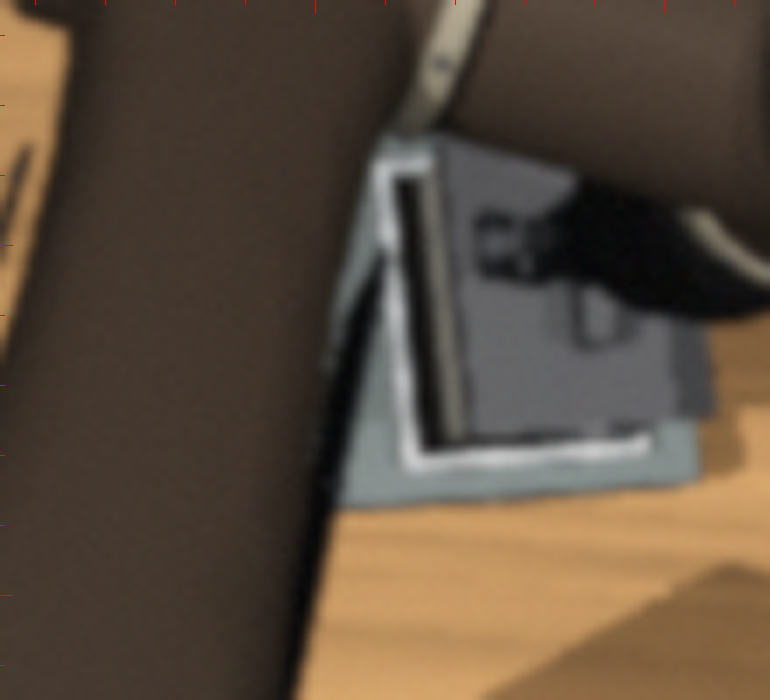

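```bash
python3 - <<'E'
from fit import *
S=unz([(270,270),(481,285)],290,100,6)
fit([("side",S,[(.059,.044,.111),(-.059,.044,.111)])],[.54,-.35,.09])
# lid top corners z=.111+.079
S=unz([(258,152),(493,165),(508,85)],290,100,6)
fit([("side",S,[(.0625,.05,.190),(-.0625,.05,.190),(-.0625,-.05,.19)])],[.54,-.35,.09])
T=unz([(435,137),(470,440)],355,165,7)
fit([("top",T,[(.0625,.05,.190),(-.0625,.05,.190)])],[.54,-.35,.09])
E
```

```text
xy [ 0.5378 -0.3542] yaw 8.58
[[-0.1, -0.0], [0.1, 0.0]]
xy [ 0.5382 -0.3501] yaw 6.48
[[0.1, -0.2], [-0.0, 0.9], [-0.1, -0.8]]
xy [ 0.5362 -0.3485] yaw 6.41
[[0.0, 0.2], [-0.0, -0.2]]
```

Emit:
{"op": "play_rows", "data": {
  "motion": [
    {"xyz": [-0.001, 0, 0.01], "yaw": 0.5},
    {"xyz": [0, 0, 0.015], "yaw": 0},
    {"xyz": [0, 0, 0.012], "yaw": 0},
    {"xyz": [0, 0, 0.006], "yaw": 0},
    {"xyz": [0, 0, 0], "yaw": 0}
  ]
}}

```text
time: 40.2
position: [0.54, -0.3517, 0.3299]
eef_rot: [0.138, -3.137, -0.001]
contact_force: [0.7, -0.4, -3.7]
grip_width: 0.115
```

```bash
python3 - <<'E'
from h import *
go(.5396,-.3518,.22,5.3)
b=crop("side","s16",310,390,100,200,7)
b=crop("top","t16",355,465,165,265,7)
E
```

```text
t 40.20 grasp pt [ 0.5398 -0.3516  0.1749] yaw -174.9 tilt [-0.001  0.    -1.   ] F [ 0.7 -0.4 -3.7] w 0.115 q6 -1.21
shift mm [  0.5  -0.1 -45.1] yaw tool -0.2
```

View pics/s16.png

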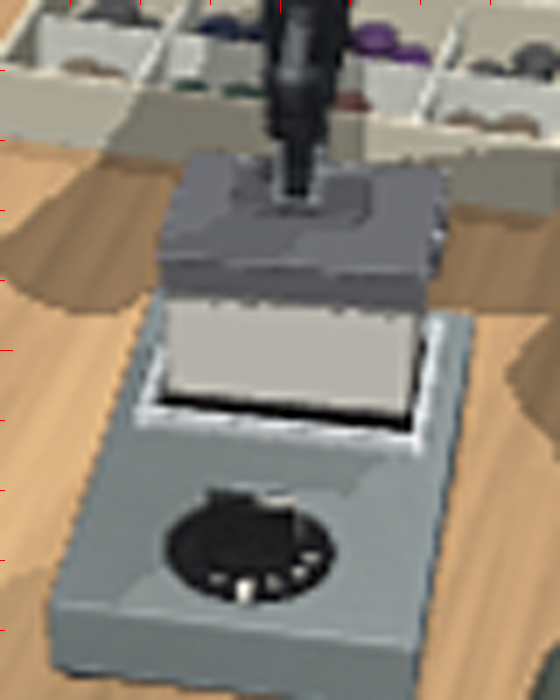

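View pics/t16.png

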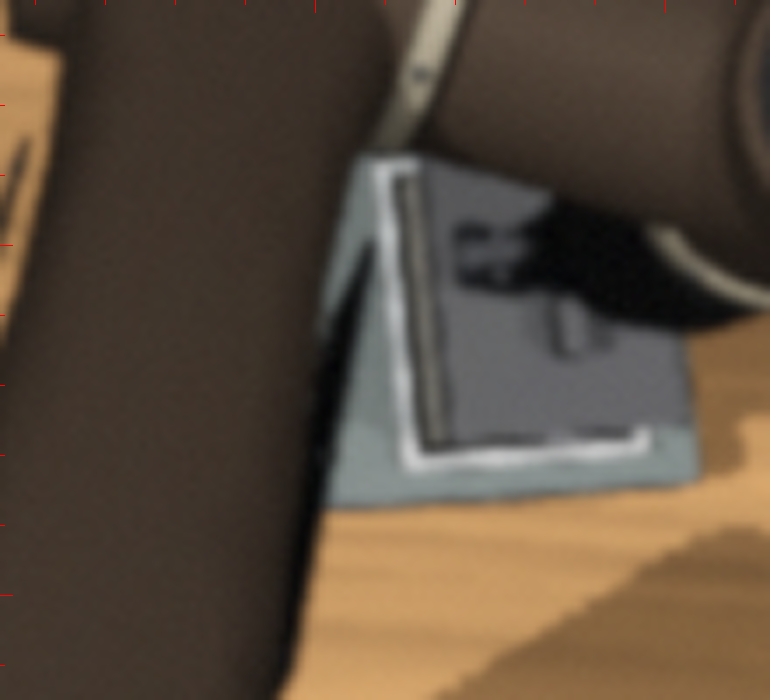

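```bash
python3 - <<'E'
from fit import *
S=unz([(165,392),(410,413)],310,100,7)
fit([("side",S,[(.059,.044,.067),(-.059,.044,.067)])],[.54,-.35,.09])
E
```

```text
xy [ 0.5397 -0.3518] yaw 7.61
[[0.2, 0.1], [-0.2, -0.0]]
```

Centre agrees exactly with the cradle. Lower.

Emit:
{"op": "play_rows", "data": {
  "motion": [
    {"xyz": [0, 0, 0.008], "yaw": 0.5},
    {"xyz": [0, 0, 0.006], "yaw": 0},
    {"xyz": [0, 0, 0], "yaw": 0},
    {"xyz": [0, 0, 0], "yaw": 0}
  ]
}}

```text
time: 40.8
position: [0.5402, -0.3517, 0.3168]
eef_rot: [-0.125, 3.139, -0.0]
contact_force: [-0.4, -0.2, -4.9]
grip_width: 0.114
```

Emit:
{"op": "play_rows", "data": {
  "motion": [
    {"xyz": [0, 0, 0.003], "yaw": 0},
    {"xyz": [0, 0, 0], "yaw": 0},
    {"xyz": [0, 0, 0], "yaw": 0}
  ]
}}

```text
time: 41.18
position: [0.5402, -0.3517, 0.3138]
eef_rot: [-0.125, 3.139, -0.0]
contact_force: [0.4, -0.5, -3.2]
grip_width: 0.118
```

Emit:
{"op": "play_rows", "data": {
  "motion": [
    {"xyz": [0, 0, 0.002], "yaw": 0},
    {"xyz": [0, 0, 0], "yaw": 0},
    {"xyz": [0, 0, 0], "yaw": 0}
  ]
}}

```text
time: 41.55
position: [0.5402, -0.3519, 0.3129]
eef_rot: [-0.125, 3.138, -0.002]
contact_force: [-4.1, 1.6, 5.9]
grip_width: 0.114
```

```bash
python3 - <<'E'
from h import *
go(.5396,-.3518,.22,5.3)
b=crop("side","s17",310,390,100,200,7)
E
```

```text
t 41.55 grasp pt [ 0.5404 -0.352   0.1579] yaw -175.4 tilt [ 0.001 -0.001 -1.   ] F [-4.1  1.6  5.9] w 0.114 q6 -1.22
shift mm [  0.6   0.  -62.1] yaw tool -0.7
```

View pics/s17.png

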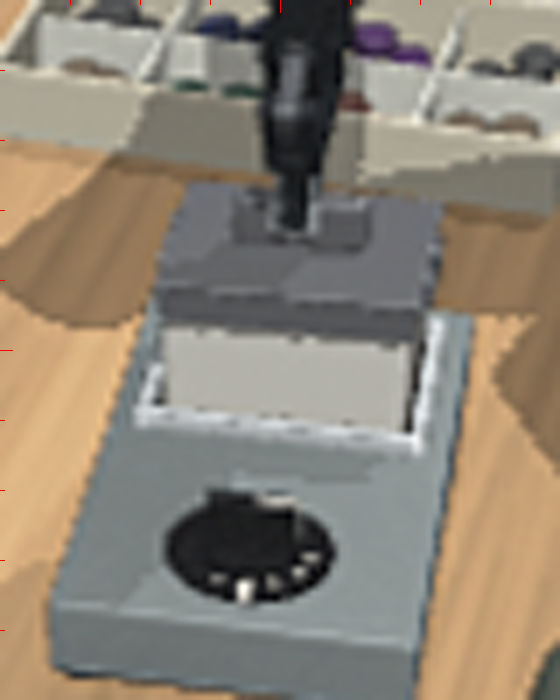

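Emit:
{"op": "play_rows", "data": {
  "motion": [
    {"xyz": [0, 0, -0.001], "yaw": 0},
    {"xyz": [0, 0, 0], "yaw": 0},
    {"xyz": [0, 0, 0], "yaw": 0},
    {"xyz": [0, 0, 0], "yaw": 0}
  ],
  "gripper": 100
}}

```text
time: 42.1
position: [0.5402, -0.3517, 0.3125]
eef_rot: [0.125, -3.139, -0.0]
contact_force: [0.2, -0.5, -0.2]
grip_width: 0.607
```

Emit:
{"op": "play_rows", "data": {
  "motion": [
    {"xyz": [0, 0, -0.02], "yaw": 0},
    {"xyz": [0, 0, -0.04], "yaw": 0},
    {"xyz": [0, 0, -0.03], "yaw": 0},
    {"xyz": [0, 0, 0], "yaw": 0}
  ]
}}

```text
time: 42.6
position: [0.5406, -0.352, 0.4057]
eef_rot: [-0.125, 3.134, -0.004]
contact_force: [0.5, 0.0, 0.3]
grip_width: 0.608
```

```bash
python3 - <<'E'
from fit import *
c,s=np.cos(np.radians(5.35)),np.sin(np.radians(5.35))
for p in ((.5337,-.2913),):print(p[0]-s*.085,p[1]+c*.085)
go(.526,-.2068,.15,5.3)
b=crop("side","s18",310,390,100,200,7)
b=crop("top","t18",355,465,165,265,7)
E
```

```text
0.5257746436997325 -0.2066702846069195
t 42.60 grasp pt [ 0.5414 -0.3523  0.2507] yaw -175.4 tilt [ 0.005 -0.002 -1.   ] F [0.5 0.  0.3] w 0.608 q6 -1.22
shift mm [  3.5 146.1 100.4] yaw tool -0.7
```

View pics/s18.png

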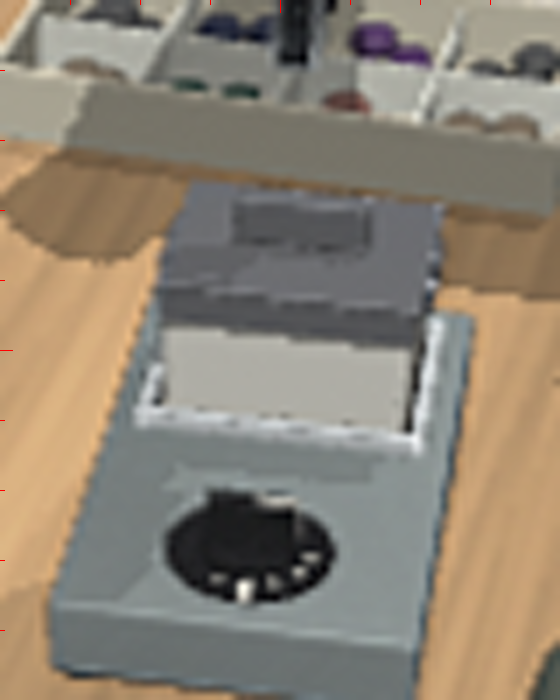

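View pics/t18.png

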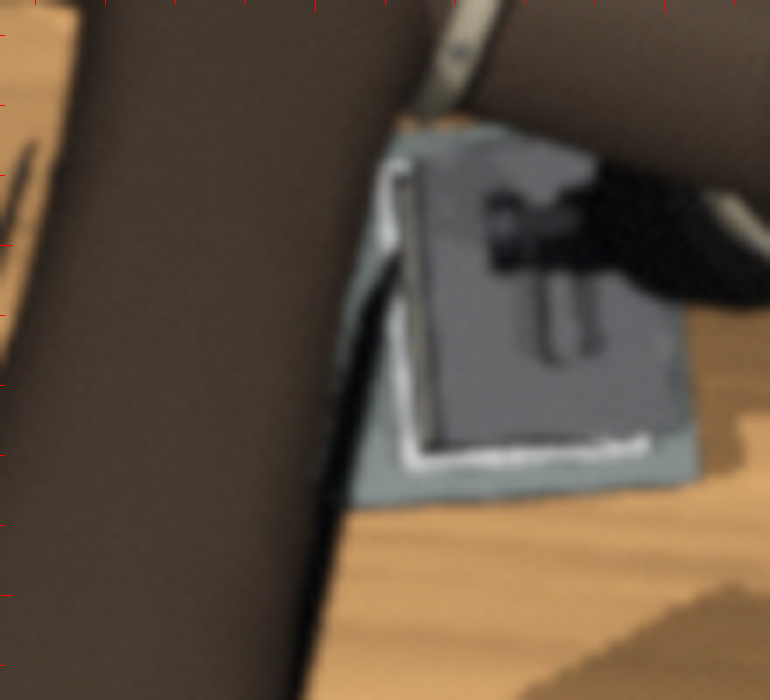

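Emit:
{"op": "play_rows", "data": {
  "motion": [
    {"xyz": [0.0012, 0.0485, 0], "yaw": 0},
    {"xyz": [0.0012, 0.0485, 0], "yaw": 0},
    {"xyz": [0.0012, 0.0485, 0], "yaw": -10},
    {"xyz": [0, 0, 0], "yaw": -10},
    {"xyz": [0, 0, 0], "yaw": -10}
  ],
  "gripper": 60
}}

```text
time: 43.32
position: [0.5247, -0.206, 0.4016]
eef_rot: [0.943, -2.995, -0.001]
contact_force: [-0.1, -0.7, 1.0]
grip_width: 0.766
```

Emit:
{"op": "play_rows", "data": {
  "motion": [
    {"xyz": [0, 0, 0], "yaw": -10.5},
    {"xyz": [0, 0, 0], "yaw": -10.5},
    {"xyz": [0, 0, 0], "yaw": -10.5},
    {"xyz": [0, 0, 0], "yaw": -10.5},
    {"xyz": [0, 0, 0], "yaw": -10.5}
  ]
}}

```text
time: 43.95
position: [0.5247, -0.2068, 0.4012]
eef_rot: [2.169, -2.27, -0.003]
contact_force: [-0.1, 0.7, 0.1]
grip_width: 0.766
```

Emit:
{"op": "play_rows", "data": {
  "motion": [
    {"xyz": [0, 0, 0], "yaw": -10.5},
    {"xyz": [0, 0, 0], "yaw": -10.5},
    {"xyz": [0, 0, 0], "yaw": -10.5},
    {"xyz": [0, 0, 0], "yaw": -10.5},
    {"xyz": [0, 0, 0], "yaw": -10.5}
  ]
}}

```text
time: 44.58
position: [0.5247, -0.2069, 0.4012]
eef_rot: [2.951, -1.077, -0.004]
contact_force: [-0.1, -0.1, -0.1]
grip_width: 0.765
```

Emit:
{"op": "play_rows", "data": {
  "motion": [
    {"xyz": [0, 0, 0], "yaw": -10.5},
    {"xyz": [0, 0, 0], "yaw": -10.5},
    {"xyz": [0, 0, 0], "yaw": -10.5},
    {"xyz": [0, 0, 0], "yaw": -10.5},
    {"xyz": [0, 0, 0], "yaw": -3}
  ]
}}

```text
time: 45.2
position: [0.5247, -0.2068, 0.4012]
eef_rot: [-3.138, -0.13, 0.004]
contact_force: [0.1, 0.5, -0.2]
grip_width: 0.764
```

```bash
python3 - <<'E'
from fit import *
go(.526,-.2068,.12,5.35)
b=crop("side","s19",310,390,100,200,7)
E
```

```text
t 45.20 grasp pt [ 0.5243 -0.2068  0.2462] yaw 4.8 tilt [-0.002  0.    -1.   ] F [ 0.1  0.5 -0.2] w 0.764 q6 1.68
shift mm [1.600e+00 1.000e-01 1.262e+02] yaw tool -0.6
```

Emit:
{"op": "play_rows", "data": {
  "motion": [
    {"xyz": [0.0015, 0, 0.04], "yaw": -0.6},
    {"xyz": [0, 0, 0.04], "yaw": 0},
    {"xyz": [0, 0, 0.04], "yaw": 0},
    {"xyz": [0, 0, 0.01], "yaw": 0},
    {"xyz": [0, 0, 0], "yaw": 0}
  ]
}}

```text
time: 45.88
position: [0.5266, -0.2069, 0.2724]
eef_rot: [3.138, 0.141, -0.003]
contact_force: [0.3, -0.4, 0.5]
grip_width: 0.769
```

```bash
python3 - <<'E'
from fit import *
go(.526,-.2068,.078,5.35)
b=crop("side","s20",310,390,110,210,7)
E
```

```text
t 45.88 grasp pt [ 0.5263 -0.2069  0.1174] yaw 5.1 tilt [-0.002 -0.    -1.   ] F [ 0.3 -0.4  0.5] w 0.769 q6 1.69
shift mm [-0.5 -0.1 39.4] yaw tool -0.2
```

View pics/s20.png

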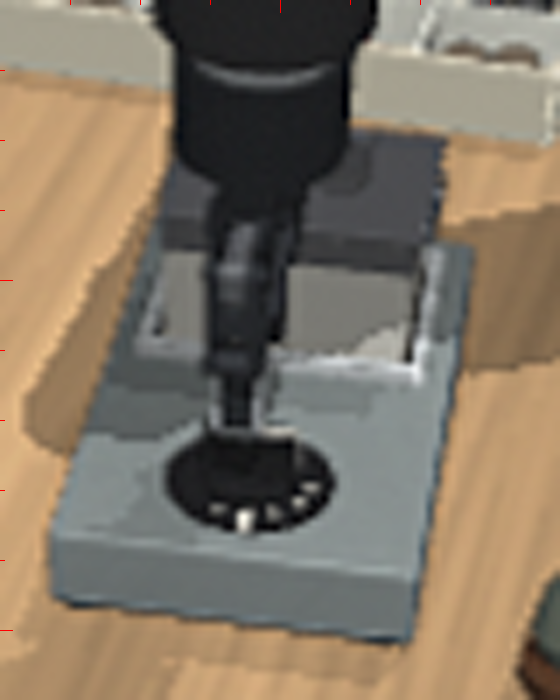

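Emit:
{"op": "play_rows", "data": {
  "motion": [
    {"xyz": [0, 0, 0.02], "yaw": 0},
    {"xyz": [0, 0, 0.015], "yaw": 0},
    {"xyz": [0, 0, 0.003], "yaw": 0},
    {"xyz": [0, 0, 0], "yaw": 0}
  ]
}}

```text
time: 46.42
position: [0.5267, -0.2068, 0.2351]
eef_rot: [3.138, 0.141, 0.001]
contact_force: [-0.1, 0.1, 1.1]
grip_width: 0.763
```

Emit:
{"op": "play_rows", "data": {
  "motion": [
    {"xyz": [0, 0, 0], "yaw": 0},
    {"xyz": [0, 0, 0], "yaw": 0},
    {"xyz": [0, 0, 0], "yaw": 0},
    {"xyz": [0, 0, 0], "yaw": 0},
    {"xyz": [0, 0, 0], "yaw": 0}
  ],
  "gripper": 255,
  "force": 40
}}

```text
time: 47.05
position: [0.5267, -0.2076, 0.2353]
eef_rot: [3.137, 0.142, 0.001]
contact_force: [0.3, -5.6, 1.3]
grip_width: 0.135
```

```bash
python3 - <<'E'
from fit import *
go(.526,-.2068,.078,5.35)
print(r.read_state()["ft_torque"])
b=crop("side","s21",310,390,110,210,7)
E
```

```text
t 47.05 grasp pt [ 0.5268 -0.2078  0.0803] yaw 5.2 tilt [ 0.001 -0.001 -1.   ] F [ 0.3 -5.6  1.3] w 0.135 q6 1.69
shift mm [-0.6 -0.9  2.3] yaw tool -0.2
[-2.19514991  0.0795987   0.01193332]
```

View pics/s21.png

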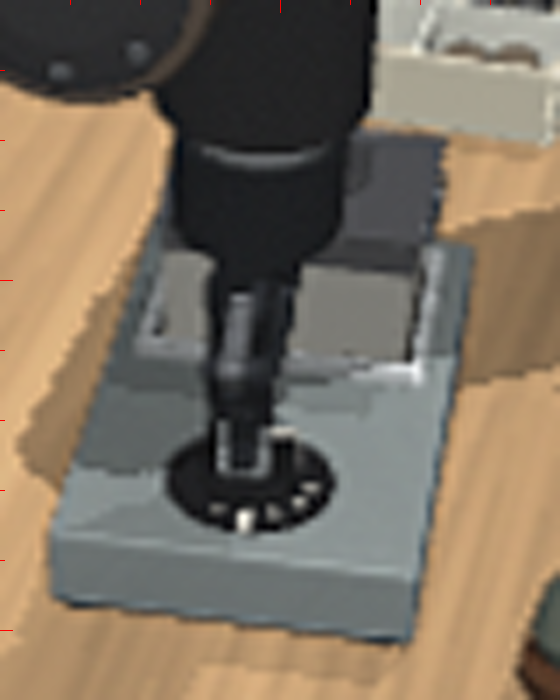

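Emit:
{"op": "play_rows", "data": {
  "motion": [
    {"xyz": [0, 0.001, 0], "yaw": 0},
    {"xyz": [0, 0, 0], "yaw": 6},
    {"xyz": [0, 0, 0], "yaw": 8},
    {"xyz": [0, 0, 0], "yaw": 8},
    {"xyz": [0, 0, 0], "yaw": 8}
  ]
}}

```text
time: 47.72
position: [0.5267, -0.2086, 0.2353]
eef_rot: [3.065, -0.682, 0.001]
contact_force: [-0.9, -7.6, 3.3]
grip_width: 0.129
```

Emit:
{"op": "play_rows", "data": {
  "motion": [
    {"xyz": [0, 0, 0], "yaw": 8},
    {"xyz": [0, 0, 0], "yaw": 8},
    {"xyz": [0, 0, 0], "yaw": 8},
    {"xyz": [0, 0, 0], "yaw": 8},
    {"xyz": [0, 0, 0], "yaw": 8}
  ]
}}

```text
time: 48.35
position: [0.5261, -0.2094, 0.2353]
eef_rot: [2.646, -1.689, 0.0]
contact_force: [-4.4, -13.6, 3.5]
grip_width: 0.129
```

Emit:
{"op": "play_rows", "data": {
  "motion": [
    {"xyz": [0, 0, 0], "yaw": 8},
    {"xyz": [0, 0, 0], "yaw": 8},
    {"xyz": [0, 0, 0], "yaw": 0},
    {"xyz": [0, 0, 0], "yaw": 0}
  ]
}}

```text
time: 48.85
position: [0.5257, -0.2096, 0.2353]
eef_rot: [2.389, -2.035, 0.0]
contact_force: [-4.8, -13.2, 3.9]
grip_width: 0.129
```

```bash
python3 - <<'E'
from fit import *
go(.526,-.2068,.078,5.35-86)
print(r.read_state()["ft_torque"])
b=crop("side","s22",310,390,110,210,7)
E
```

```text
t 48.85 grasp pt [ 0.5254 -0.21    0.0803] yaw -80.8 tilt [-0.002 -0.002 -1.   ] F [ -4.8 -13.2   3.9] w 0.129 q6 0.19
shift mm [-2.7 -0.7  2.3] yaw tool -0.2
[-5.08569979e+00  1.48015097e+00  2.07255095e-03]
```

View pics/s22.png

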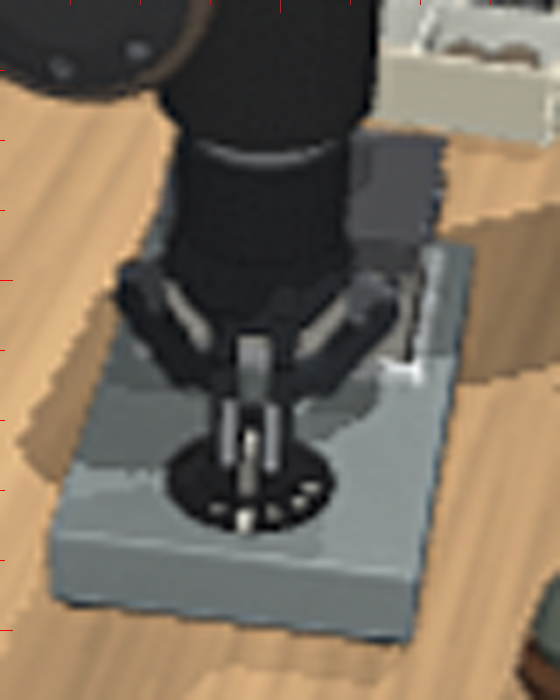

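Emit:
{"op": "play_rows", "data": {
  "motion": [
    {"xyz": [0, 0, 0], "yaw": 0},
    {"xyz": [0, 0, 0], "yaw": 0},
    {"xyz": [0, 0, 0], "yaw": 0},
    {"xyz": [0, 0, 0], "yaw": 0}
  ],
  "gripper": 100
}}

```text
time: 49.4
position: [0.5267, -0.2076, 0.2347]
eef_rot: [-2.392, 2.037, 0.0]
contact_force: [1.0, 0.5, -0.3]
grip_width: 0.602
```

Emit:
{"op": "play_rows", "data": {
  "motion": [
    {"xyz": [0, 0, -0.03], "yaw": 0},
    {"xyz": [0, 0, -0.05], "yaw": 0},
    {"xyz": [0, 0, -0.05], "yaw": 0},
    {"xyz": [0, 0, -0.05], "yaw": 0},
    {"xyz": [0, 0, 0], "yaw": 0}
  ]
}}

```text
time: 50.02
position: [0.5274, -0.2079, 0.4194]
eef_rot: [-2.389, 2.033, -0.011]
contact_force: [0.2, -0.6, -0.7]
grip_width: 0.606
```

```bash
python3 - <<'E'
from fit import *
go(.526,.05,.25)
E
```

```text
t 50.02 grasp pt [ 0.5287 -0.2081  0.2644] yaw -80.8 tilt [ 0.008 -0.001 -1.   ] F [ 0.2 -0.6 -0.7] w 0.606 q6 0.19
shift mm [-254.8  -39.7   14.1] yaw tool None
```

Emit:
{"op": "play_rows", "data": {
  "motion": [
    {"xyz": [-0.05, 0, 0], "yaw": 0},
    {"xyz": [-0.05, 0, 0], "yaw": 0},
    {"xyz": [-0.05, 0, 0], "yaw": 0},
    {"xyz": [-0.05, 0, 0], "yaw": 0},
    {"xyz": [-0.05, 0, 0], "yaw": 0}
  ]
}}

```text
time: 50.65
position: [0.4861, 0.0406, 0.4141]
eef_rot: [2.392, -2.037, -0.001]
contact_force: [1.7, -0.2, 0.6]
grip_width: 0.609
```

Emit:
{"op": "play_rows", "data": {
  "motion": [
    {"xyz": [-0.03, 0, 0], "yaw": 0},
    {"xyz": [0, 0, 0], "yaw": 0},
    {"xyz": [0, 0, 0], "yaw": 0}
  ]
}}

```text
time: 51.02
position: [0.4819, 0.0686, 0.4142]
eef_rot: [2.392, -2.036, -0.001]
contact_force: [-0.6, 1.0, 0.1]
grip_width: 0.61
```

```bash
python3 - <<'E'
from fit import *
go(.526,.05,.25)
b=crop("side","s23",310,390,110,210,7)
crop("top","t23",355,465,165,265,7)
a=capture("top")[:,:,::-1];cv2.imwrite("pics/topend.png",a)
E
```

```text
t 51.02 grasp pt [0.4818 0.0686 0.2592] yaw -80.8 tilt [-0.001 -0.    -1.   ] F [-0.6  1.   0.1] w 0.610 q6 -0.39
shift mm [ 25.4 -40.6   9.2] yaw tool None
```

View pics/s23.png

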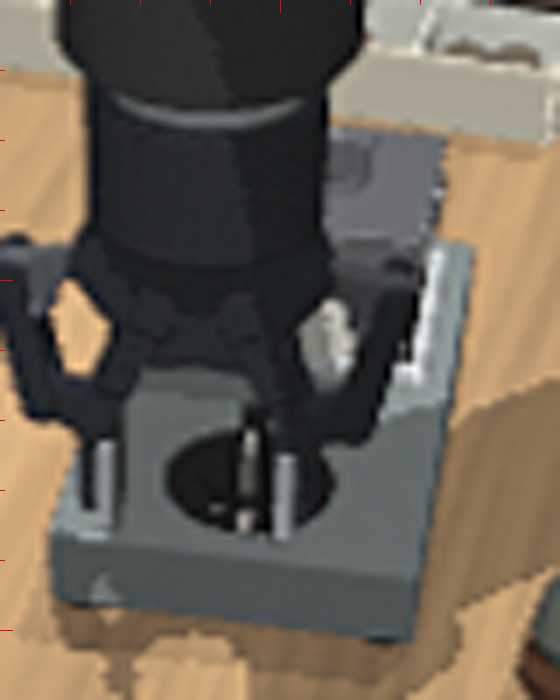

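View pics/t23.png

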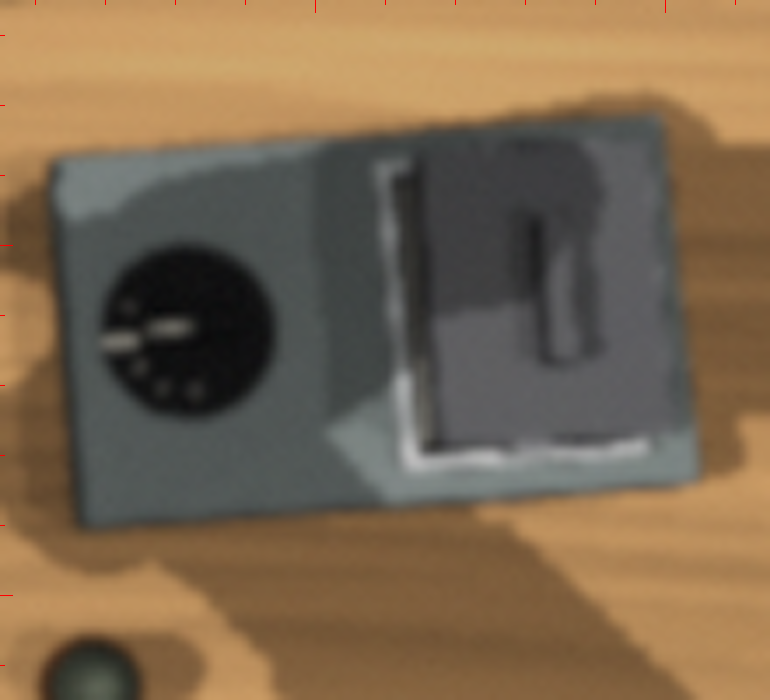

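View pics/topend.png

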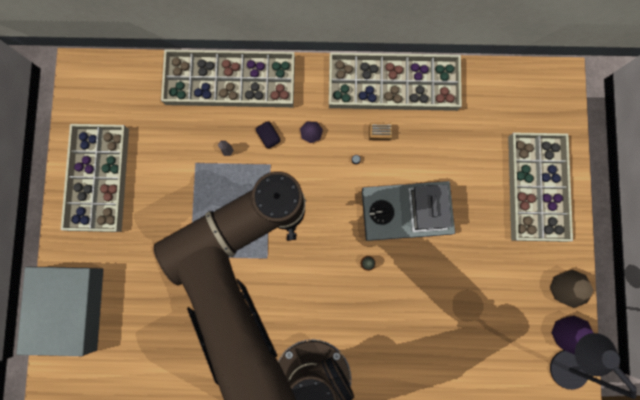

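```bash
python3 - <<'E'
from fit import *
im=cv2.imread("pics/topend.png")
c=im[195:230,360:400].copy().astype(int)
print(c.sum(2)[12:22,4:30]//3)
print(r.hand_in())
E
```

```text
[[ 59  75  79  82  79  67  44  26  22  23  20  18  15  13  15  14  17  15
   18  16  15  16  17  15  19  15]
 [ 57  74  81  82  78  62  37  23  33  38  29  16  13  14  13  15  15  14
   13  14  12  12  14  16  15  15]
 [ 56  71  79  81  77  59  31  21  31  36  29  15  12  14  15  16  17  18
   17  15  12  14  14  14  16  17]
 [ 55  71  79  80  75  54  29  16  20  22  20  20  26  39  45  49  48  42
   31  19  14  15  15  14  15  15]
 [ 55  70  80  81  72  52  29  25  26  25  24  32  55  73  85  93  88  70
   46  24  18  14  16  16  14  13]
 [ 55  71  81  81  74  63  59  64  66  63  51  42  56  69  78  81  75  59
   38  20  14  12  15  15  14  12]
 [ 56  70  81  81  78  85  98 104 106 100  76  44  37  39  40  40  35  29
   18  14  13  11  15  13  14  16]
 [ 57  70  81  82  80  84  93  94  91  84  63  32  16  15  14  13  17  15
   15  14  13  15  16  16  17  15]
 [ 54  68  79  82  79  70  57  51  47  43  34  25  14  13  15  18  16  17
   16  16  16  17  17  18  14  17]
 [ 54  67  81  83  80  67  44  26  21  25  37  36  22  14  14  16  17  16
   17  18  17  15  16  15  16  15]]
the job is handed in; nothing more can be done
None
```

I carried out all four steps in order and handed the job in at about 51 s of the 208 s. The hand-in reported no verdict.

- **Stones:** Five were present. I put all five in the tub and counted them there from above before lidding.
- **Lid:** I pressed it down by the bar handle, and it snapped at roughly 13 N. The height it then bottomed at matched the fully seated height to within 1 mm. I then pressed to about 20 N to be sure, and lifting by the bar raised the closed tub with it.
- **Cradle:** The tub touched down at the expected height inside the rails. Just before lowering, its centre measured within 1 mm of the cradle's.
- **Selector:** I turned it 86° clockwise, from about 0 to 1.5 rad. The pointer lines up with the broad mark in both pictures.
- **Bystanders:** In the last overhead picture they all stand where they started. The arm was clear of everything, with no contact force.

**Checks that disagreed, none outside the limits:**
- From above, the pointer's angle read about 4° (0.07 rad) off the ideal 1.5 rad. The limit is 0.15 rad.
- The tub's yaw read 2° off in one blurred view. The limit is 0.15 rad, about 8.6°.
- About 13 N of side force built up while turning the knob, because my grip was a few millimetres off its axis. It was gone on release.

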